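# Press a hub bearing home with the trigger clamp

### The arm

A 7-joint arm with a two-finger parallel gripper is mounted at the origin on the work surface. World frame = base frame: x ahead of the robot, y to its left, z up, the work surface at z = 0. Lengths are in m, angles in rad, forces in N, time in s.
With the tool pointing down it reaches from about 0.4 to 0.85 m from the base axis. Payload 4.5 kg.
Tool frame: the origin (TCP) lies midway between the tips of the shut fingers; the grasp point (between the pads) lies 19 mm behind it; z points along the fingers, y is the direction in which the jaws open and shut (so a half turn about z gives the same grasp; the last joint's range is limited). The gripper opens to 88 mm and grips with 3 to 60 N. Pads are 18 mm wide; open, the fingers measure 123 mm over their backs; the gripper's body (75 mm by 187 mm) begins 45 mm behind the grasp point.
Start: joints at [0.034, 0.689, -0.195, 1.565, 0.157, 0.902, -0.215], TCP at [0.625, 0, 0.217] pointing down, gripper open.
Joint ranges: [-3.01, 3.01], [-0.46, 2.08], [-1.47, 1.51], [0.13, 2.56], [-1, 4.14], [0.04, 2.09], [-2.66, 2.66]. Speed limits (rad/s): [2.57, 2.57, 3.14, 3.14, 3.14, 3.14, 3.14].

### API

Orientations are given as a unit quaternion [x, y, z, w].
In Python, from plant import r gives the robot as it stands.
- The arm moves only by the tool play_rows, never from a script. Its argument "targets" is a list of rows, each an object of numbers: "jaw": the closure, from 0 (fully open) to 1 (shut); "dx", "dy", "dz": the shift along the tool's x, y, z in m; "yaw": the turn about the tool's z in rad. A call has exactly 5 rows; each row shifts and turns the pose as measured when the row begins, along the tool's axes as they then stand; what a row does not reach is not made up. A row lasts 1/10 s, in which the tool goes at most 50 mm and 8.59 degrees, less where a joint would pass 70% of its speed; a pose out of reach is approached as far as the arm can. A call with a gripper value outside its range is refused whole. The fingers move at their own pace and stop on an object; "squeeze" is the grip in N (left out, the last holds). Time passes only in rows, so rows that do not move let the fingers close, or fill a call up. It gives the time, the measured TCP pose, the force and the opening at its end, in the units of the state.
- r.get_state(): the state, without advancing time (a new reading comes with each control period).
- r.snapshot(name): name is "scene" or "side" or "wrist"; returns a dict with "frame" (480x640x3 uint8, red, green, blue), "z_map" (480x640 float32, m along the optical axis (not along the pixel's ray), 0 where there is no reading), "mtx" (3x3 intrinsics, pixels), "position" and "orientation" of the camera in the world; the wrist camera has in their place "T_tool_cam" (4x4, takes a point from camera to tool coordinates, whose origin is the TCP and whose axes are the flange's). Camera axes: x right, y up, looking along -z (the intrinsics and any distortion apply to the point x, -y, -z); pixel columns grow to the right and rows downward; lengths in m; the calibration is good to about 2 mm. A picture is of the moment at which its call begins: read the wrist's pose just before it.
- r.finish_job(): hands the job in, once; it reports no verdict.
The state is a dict: "clock": time; "q": joint angles; "qd": joint speeds; "joint_torque": joint torques, N m; "tool_pos": TCP position; "eef_rot": TCP orientation; "contact_force": force on the tool from outside, world axes, zero at the start; "moment": the same for the moment, N m; "opening": opening from 0.0 (shut) to 1.0 (fully open).
Only numpy, scipy, OpenCV 4.12 (cv2) and the standard library are available. Lean on these libraries where they do the work, as an engineer would, in place of code of your own. Each camera call takes 0.05 s, during which the arm holds its last target.

### The job

Pump the blue trigger of the bench-mounted bar clamp until its jaw has pressed the bearing fully home in the hub: let the trigger do the pressing, stop when you feel it seat, and do not force it further. Then press the red release lever and, keeping it pressed, slide the clamp head all the way back to its rear stop, leaving the hub in its cradle with the bearing home. Work gently, let go of everything at the end, and leave the hub and the other things on the bench where they are.

Things in the scene. Friction and masses are not known exactly. Their poses are not given: they have to be found in the camera images.
- press: Press fixture bolted to the bench: aluminium base plate 150 x 350 x 12 mm with a trigger bar clamp lying flat on it. Origin on the bench top under the bar. +y: along the bar, the way the jaw closes; +x: hub side; -x: handle side, towards the robot (yaw within 0.3 rad). Steel bar 20 x 8 mm, axis at x 0, z 50 mm, ratchet teeth on its -x edge. All offsets below are along these axes; top at 76 mm.
- clamp_head (a joint): Black clamp head sliding on the bar (44 x 102 mm, z 30 to 71 mm) with a blue-sided grip out to x -120 mm and a jaw arm with brass drift. m along +y: 0 = at its rear stop, 0.032 to 0.050 at the start, 0.068 to 0.072 with the bearing home. A pawl lets it go forwards but holds it against -y until the release lever is pressed; then it slides with 3 to 6 N. Trigger, lever and drift ride on it.
- trigger (a joint): Blue trigger, 12 mm thick, z 37 to 63 mm, out to x -101 mm, in front (+y) of the grip. rad: 0 at rest, 0.62 = hard stop, pulled to the grip (-y); springs back. Drives the head from about 0.22 on, 8 mm kept per full pull. At the pad: free 3 to 15 N, pressing the bearing 13 to 24 N, then stops dead, short of 0.62, once home (jaw: 2 to 2.5 N per N). A full pull may end under 1 mm short: pull again.
- trigger_pad (a point): Middle of the trigger's front (+y) face, z 50 mm, 95 mm from its pivot: push here towards -y; a full pull takes it about 57 mm. 45 mm in front of it are free to come down in, shut fingers' tips 20 to 40 mm above the bench. Each stroke it rests farther along +y, by as much as the head went.
- release (a joint): Red release lever, a plate 5 mm thick, 50 mm long along the bar, z 38 to 62 mm, on the head's -x side in front of the trigger, pivoted at its rear end. rad: -0.02 to 0.17 at rest (clicks over the teeth), hard stop at 0.34 pressed fully towards the bar (+x); the head is free from 0.25 on. Spring 4 to 8 N at the pad, which travels 6 to 11 mm.
- release_pad (a point): Middle of the release lever's outer (-x) face, z 50 mm: press here towards +x. 10 to 12 N holds it on its stop, and the finger then draws the head along (-y) by friction or against a black lug of the head (36 mm tall, about 6 mm proud of the lever, front face about 24 mm -y of this point). 50 mm free on the -x side.
- bearing (a joint): Cartridge bearing, 28 mm dark steel ring with blue seal, started in the -y end of the hub. m still to go: 0.0045 to 0.0065 at the start, 0 = home on its shoulder (face then 1.5 mm proud of the hub's end). Takes about 16 N at the jaw to press in; does not spring back.
- bearing_face (a point): Centre of the bearing's outer face, on the hub's axis; the drift presses on it.
- drift_face (a point): Centre of the front face of the clamp head's brass drift, on the hub's axis.
- hub: Polished rear hub shell, 96 mm long, flanges 58 mm, end bosses 34 mm diameter; origin at its middle on its axis. Lies loose in two V blocks, axis (y) along the bar, 50 mm above the bench; the jaw first pushes it 1 to 2.5 mm against the fixed jaw at the bar's end.
- cradle (a point): Middle of the V-block cradle: where the hub's origin belongs, to within 6 mm.
- spare_bearing: Spare bearing, 28 mm ring on the base plate (bystander: leave alone).
- sleeve: Brass sleeve, 26 mm diameter, 30 mm tall, on the base plate (bystander: leave alone).
- grease: White grease jar, 68 mm diameter, 70 mm tall (bystander: leave alone).
- cone_wrench: Spanner, 160 mm, lying (bystander: leave alone).
- mallet: Mallet, 240 mm, lying (bystander: leave alone).
- spoke_key: Red round spoke key, 38 mm (bystander: leave alone).
- bearing_box: Small cardboard box, 60 x 60 x 35 mm (bystander: leave alone).
- nipple_tin: Steel bowl, 72 mm diameter, 35 mm tall (bystander: leave alone).
Not all that is in view belongs to the job. Leave any orange or turquoise look-alike of the hub alone.

How it is judged:
By the outcome, as a careful person would: the job done as asked, in the order asked, and still so for the second after the job is handed in, with the robot touching nothing.
It also fails if it takes over 64 s, if anything falls off the work surface, if the arm or the gripper's body presses on something with over 40 N, if the wrist force passes 120 N, or if a joint passes its speed limit or range.

## Working session

There is one attempt and no reset: what is moved stays moved. The work goes in short steps, Python scripts to look and compute and a tool call to move; the robot and the scene stay as the last step left them, time stands still between calls to the robot, and variables do not carry over. Pictures are saved under pics/ and viewed, and the job is handed in when it is done.

Besides the shell and the picture viewer there is one more tool, called as name([rows], argument=value, ...), one row to a line, values as JSON. play_rows: Moves the arm, as the interface text tells. Its arguments: {"type":"object","properties":{"targets":{"type":"array"},"squeeze":{"type":"number"}},"required":["targets"]}

```bash
ls; mkdir -p pics; cat > h.py <<'E'
import numpy as np, cv2
from scipy.spatial.transform import Rotation as R
from plant import r
def snap(name,fn=None):
    s=r.get_state(); d=r.snapshot(name)
    if name=="wrist":
        T=np.eye(4);T[:3,:3]=R.from_quat(s["eef_rot"]).as_matrix();T[:3,3]=s["tool_pos"]
        d["T"]=T@np.array(d["T_tool_cam"])
    else:
        T=np.eye(4);T[:3,:3]=R.from_quat(d["orientation"]).as_matrix();T[:3,3]=d["position"]; d["T"]=T
    if fn:
        cv2.imwrite("pics/"+fn+".png",cv2.cvtColor(d["frame"],cv2.COLOR_RGB2BGR))
        np.savez("pics/"+fn+".npz",frame=d["frame"],z=d["z_map"],K=d["mtx"],T=d["T"])
    return d
def cloud(f):
    d=np.load("pics/"+f+".npz");z=d["z"];K=d["K"];T=d["T"]
    v,u=np.mgrid[0:480,0:640]
    P=np.stack([(u-K[0,2])*z/K[0,0],-(v-K[1,2])*z/K[1,1],-z],-1)
    return P@T[:3,:3].T+T[:3,3],d["frame"],z
def proj(f,p):
    d=np.load("pics/"+f+".npz");q=d["T"][:3,:3].T@(np.array(p)-d["T"][:3,3]);K=d["K"]
    return K[0,2]+K[0,0]*q[0]/-q[2],K[1,2]+K[1,1]*-q[1]/-q[2]
E
python3 - <<'E'
from h import *
for n in ["scene","side","wrist"]:
    d=snap(n,n+"0"); print(n,d["T"].round(3).tolist(),{k:v for k,v in d.items() if k not in("frame","z_map","T")}.keys())
print(r.get_state())
E
```

```text
pics
scene [[0.865, -0.244, 0.439, 1.104], [0.502, 0.455, -0.736, -0.833], [-0.02, 0.856, 0.516, 0.665], [0.0, 0.0, 0.0, 1.0]] dict_keys(['mtx', 'position', 'orientation'])
side [[-0.975, 0.144, -0.172, 0.394], [-0.223, -0.569, 0.791, 0.902], [0.016, 0.809, 0.587, 0.765], [0.0, 0.0, 0.0, 1.0]] dict_keys(['mtx', 'position', 'orientation'])
wrist [[1.0, 0.0, 0.002, 0.625], [-0.001, 0.952, 0.307, 0.08], [-0.002, -0.307, 0.952, 0.384], [0.0, 0.0, 0.0, 1.0]] dict_keys(['mtx', 'T_tool_cam'])
{'clock': 0.15, 'q': array([ 0.03381318,  0.68979089, -0.19456197,  1.56607124,  0.15734256,
        0.90250936, -0.21509532]), 'qd': array([-0.00156491, -0.00266291, -0.00115938, -0.00296218, -0.00064252,
       -0.00017391, -0.0008392 ]), 'joint_torque': array([-1.46674727e-03, -5.27863634e+01, -1.26819178e+00, -1.53587687e+01,
       -5.24473807e-02,  3.92338901e-03,  1.12435155e-04]), 'tool_pos': array([ 6.24501413e-01, -3.81512722e-05,  2.16004480e-01]), 'eef_rot': array([ 7.07069212e-01,  7.07144010e-01, -5.27175626e-04, -4.47099330e-04]), 'contact_force': array([-0.47237023, -0.32663145, -0.10217505]), 'moment': array([ 0.04348253, -0.00089612,  0.00146143]), 'opening': 1.002128032316573}
```

View pics/scene0.png

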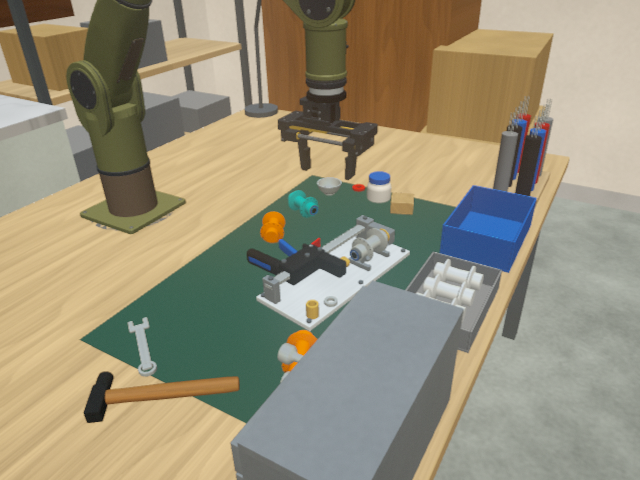

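View pics/side0.png

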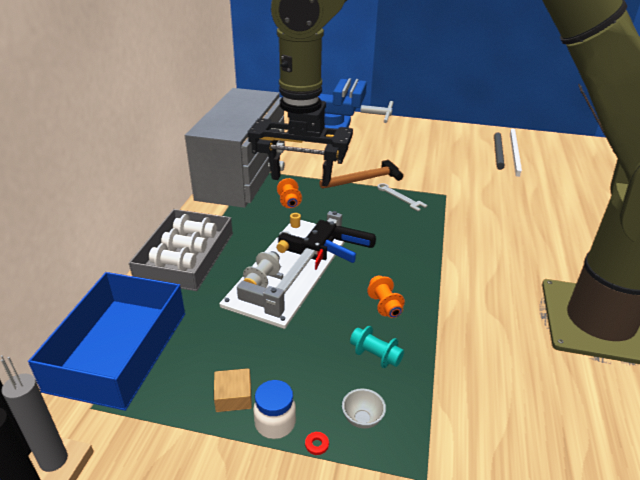

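View pics/wrist0.png

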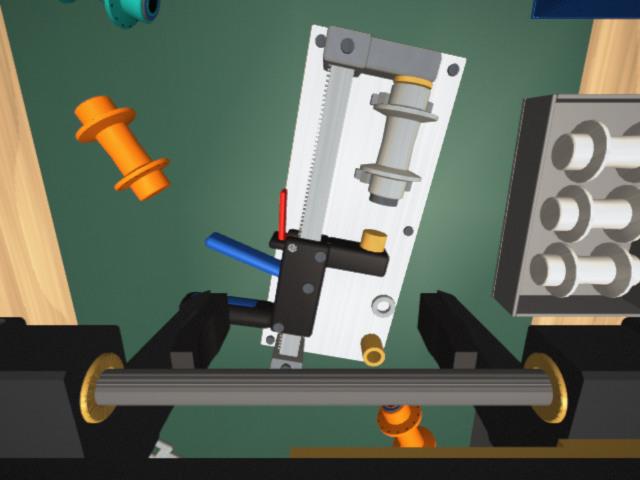

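The wrist view shows the press: red lever at about (283,215), blue trigger from (280,268) to (208,238), head at (300,285), silver hub at (397,140) and bearing at (383,200). The orange hubs at (125,148) and (400,420), the turquoise hub at (130,8) and the white hubs in the bin at the right are look-alikes. The silver hub in the V-blocks of the white fixture is the one meant.

```bash
cat > fix.py <<'E'
from h import *
import sys
f=sys.argv[1]
P,I,z=cloud(f); I=I.astype(int); ok=z>0
hsv=cv2.cvtColor(I.astype(np.uint8),cv2.COLOR_RGB2HSV)
X=P[...,0];Y=P[...,1];Z=P[...,2]
near=ok&(X>0.45)&(X<0.8)&(Y>-0.2)&(Y<0.35)
m=near&(abs(Z-0.012)<0.004)&(I.min(-1)>150)&(hsv[...,1]<40)
pl=P[m][:,:2].astype(np.float32)
rect=cv2.minAreaRect(pl); print("plate",rect, "z",np.median(P[m][:,2]))
E
python3 fix.py wrist0
python3 - <<'E'
from h import *
P,I,z=cloud("wrist0")
for n,(u,v) in dict(barT=(340,85),barB=(310,230),endblk=(347,45),fixjaw=(420,60),hubmid=(397,145),bearing=(383,203),drift=(374,240),head=(300,290),lever=(283,215),lev2=(284,195),lev3=(281,236),trigtip=(210,238),trigmid=(240,252),trigroot=(275,268),grip=(240,312),plTL=(312,25),plTR=(465,60),plBL=(262,345),plBR=(383,361),sleeve=(373,345)).items():
    print(n,(u,v),P[v,u].round(4))
E
```

```text
plate ((0.653679370880127, -0.012349456548690796), (0.35012826323509216, 0.1501900851726532), 79.00041198730469) z 0.012275485908741335
barT (340, 85) [0.6385 0.1167 0.0538]
barB (310, 230) [ 0.6111 -0.0127  0.0542]
endblk (347, 45) [0.6428 0.1434 0.0731]
fixjaw (420, 60) [0.7038 0.1347 0.0615]
hubmid (397, 145) [0.6886 0.0673 0.0643]
bearing (383, 203) [0.679  0.0159 0.0643]
drift (374, 240) [ 0.6725 -0.0203  0.0627]
head (300, 290) [ 0.6013 -0.0686  0.0712]
lever (283, 215) [0.5862 0.004  0.0616]
lev2 (284, 195) [0.5878 0.0229 0.0615]
lev3 (281, 236) [ 0.5838 -0.0162  0.0629]
trigtip (210, 238) [ 0.5149 -0.0191  0.0598]
trigmid (240, 252) [ 0.5432 -0.0328  0.0615]
trigroot (275, 268) [ 0.5766 -0.049   0.0627]
grip (240, 312) [ 0.5393 -0.0961  0.0651]
plTL (312, 25) [6.133e-01 1.752e-01 5.000e-04]
plTR (465, 60) [0.7589 0.1431 0.0115]
plBL (262, 345) [ 0.5466 -0.1777  0.0014]
plBR (383, 361) [ 0.7002 -0.2017  0.0011]
sleeve (373, 345) [ 0.6806 -0.1537  0.0371]
```

```bash
python3 - <<'E'
import cv2
i=cv2.imread("pics/wrist0.png")[160:360,170:420]
cv2.imwrite("pics/c0.png",cv2.resize(i,None,fx=3,fy=3,interpolation=cv2.INTER_CUBIC))
E
```

```text
(no output)
```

View pics/c0.png

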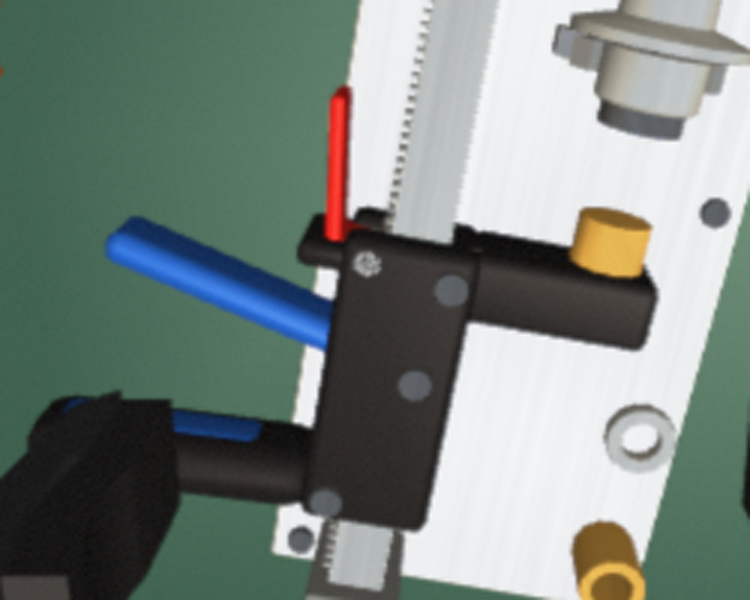

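```bash
cat >> h.py <<'E'
A=np.deg2rad(11.0); EX=np.array([np.cos(A),-np.sin(A)]); EY=np.array([np.sin(A),np.cos(A)])
def pf(xy): xy=np.asarray(xy)[...,:2]; return np.stack([xy@EX-0.6034,xy@EY],-1)
def wf(p): p=np.asarray(p,float); return (p[...,:1]+0.6034)*EX+p[...,1:2]*EY
E
cat > meas.py <<'E'
from h import *
import sys
f=sys.argv[1]
P,I,z=cloud(f); hsv=cv2.cvtColor(I,cv2.COLOR_RGB2HSV); H,S,V=[hsv[...,i].astype(int) for i in range(3)]
q=pf(P); Z=P[...,2]; ok=(z>0)&(abs(q[...,0])<0.14)&(abs(q[...,1])<0.25)
def rep(n,m):
    if m.sum()<5: print(n,"none");return
    a=q[m]; print(n,m.sum(),"x",np.percentile(a[:,0],[1,50,99]).round(4),"y",np.percentile(a[:,1],[1,50,99]).round(4),"z",np.percentile(Z[m],[1,50,99]).round(4))
    return a
red=ok&((H<6)|(H>174))&(S>150)&(V>80)&(Z>.035)
rep("red top",red&(Z>.058)); rep("red",red)
bl=ok&(H>100)&(H<125)&(S>130)&(V>70)
a=rep("blue top",bl&(Z>.059)&(q[...,1]>-.13)); 
if a is not None:
    c=np.polyfit(a[:,0],a[:,1],1); print("  trigger line slope angle",np.arctan(c[0]),"y at x=-40,-60,-95",np.polyval(c,[-.04,-.06,-.095]).round(4))
br=ok&(H>12)&(H<28)&(S>120)&(V>100)&(Z>.05)&(q[...,0]>0.02)&(q[...,1]<0.06)
rep("drift",br)
dk=ok&(V<70)&(Z>.066)&(Z<.076)&(abs(q[...,0])<.04); rep("head top",dk)
bar=ok&(abs(Z-.054)<.002)&(S<60)&(V>90)&(abs(q[...,0])<.02)&(q[...,1]>0.0); rep("bar",bar)
for y0 in np.arange(0.0,.14,.02):
    m=bar&(abs(q[...,1]-y0)<.01)
    if m.sum()>20: print("  ",y0.round(2),np.percentile(q[m][:,0],[3,50,97]).round(4))
hub=ok&(Z>.06)&(Z<.085)&(q[...,0]>.05)&(q[...,1]>-.06)&(q[...,1]<.15); rep("hub",hub)
E
python3 meas.py wrist0
```

```text
red top 269 x [-0.0343 -0.0297 -0.0252] y [0.092  0.1147 0.137 ] z [0.0585 0.0618 0.0638]
red 318 x [-0.0342 -0.0296 -0.0227] y [0.0917 0.1137 0.1374] z [0.0447 0.0616 0.0637]
blue top 853 x [-0.097  -0.0614 -0.0243] y [0.0555 0.0681 0.0796] z [0.0592 0.0624 0.0647]
  trigger line slope angle -0.2449094111545408 y at x=-40,-60,-95 [0.0628 0.0678 0.0765]
drift 10 x [0.1363 0.1388 0.14  ] y [-0.1298 -0.1268 -0.1233] z [0.0502 0.0528 0.0541]
head top 4345 x [-0.0356 -0.0012  0.0379] y [-0.0014  0.0564  0.0963] z [0.0663 0.071  0.0731]
bar 3929 x [-0.0114  0.      0.0102] y [0.0971 0.1802 0.2487] z [0.0525 0.0543 0.0558]
   0.1 [-0.0104 -0.      0.0098]
   0.12 [-0.0105 -0.0002  0.0098]
   0.14 [-0.0104 -0.0001  0.0098]
hub 1092 x [0.0504 0.0629 0.0781] y [0.0744 0.0934 0.1495] z [0.0602 0.066  0.0688]
```

```bash
cat >> h.py <<'E'
def where():
    s=r.get_state();M=R.from_quat(s["eef_rot"]).as_matrix()
    a=np.arctan2(M[1,0],M[0,0]); f=np.array(s["contact_force"])
    # th: tool-x direction relative to press +y ; 0 => aligned ; + = CCW
    th=a-(np.pi/2-A)
    p=pf(s["tool_pos"])
    print("t %.2f press x %.4f y %.4f z %.4f th %.3f tilt %.3f | F press %.1f %.1f z %.1f | open %.3f"%(s["clock"],p[0],p[1],s["tool_pos"][2],th,M[2,2],f[:2]@EX,f[:2]@EY,f[2],s["opening"]))
    return s,M,th,p
def rel(x,y,z,th):
    s,M,t0,p=where(); w=wf([x,y]); d=M.T@(np.array([w[0],w[1],z])-s["tool_pos"])
    print("delta tool dx %.4f dy %.4f dz %.4f yaw(total) %.3f"%(*d,-(th-t0)))
E
python3 -c "
from h import *
rel(-.077,.0977,.217,-.245)
"
```

```text
t 0.15 press x 0.0096 y 0.1191 z 0.2160 th 0.192 tilt -1.000 | F press -0.4 -0.4 z -0.1 | open 1.002
delta tool dx -0.0045 dy -0.0891 dz -0.0009 yaw(total) 0.437
```

play_rows([
  {"jaw": 1, "dx": 0, "dy": -0.03, "dz": 0, "yaw": 0},
  {"jaw": 1, "dx": -0.004, "dy": -0.03, "dz": 0, "yaw": 0},
  {"jaw": 1, "dx": 0, "dy": -0.03, "dz": 0, "yaw": 0.145},
  {"jaw": 1, "dx": 0, "dy": 0, "dz": 0, "yaw": 0.145},
  {"jaw": 1, "dx": 0, "dy": 0, "dz": 0, "yaw": 0.145},
], squeeze=40)

```text
clock: 0.65
tool_pos: [0.5292, -0.0044, 0.214]
eef_rot: [0.847, 0.532, -0.002, -0.002]
contact_force: [-0.1, 0.6, -0.2]
opening: 0.568
```

```bash
python3 -c "
from h import *
rel(-.077,.0977,.217,-.245)
"
```

```text
t 0.65 press x -0.0831 y 0.0967 z 0.2140 th -0.258 tilt -1.000 | F press -0.3 0.5 z -0.2 | open 0.568
delta tool dx 0.0025 dy 0.0056 dz -0.0030 yaw(total) -0.013
```

play_rows([
  {"jaw": 1, "dx": 0.002, "dy": 0.005, "dz": 0.02, "yaw": -0.013},
  {"jaw": 1, "dx": 0, "dy": 0, "dz": 0.02, "yaw": 0},
  {"jaw": 1, "dx": 0, "dy": 0, "dz": 0.02, "yaw": 0},
  {"jaw": 1, "dx": 0, "dy": 0, "dz": 0.02, "yaw": 0},
  {"jaw": 1, "dx": 0, "dy": 0, "dz": 0.01, "yaw": 0},
])

```text
clock: 1.15
tool_pos: [0.5351, -0.0044, 0.1226]
eef_rot: [0.844, 0.536, -0.0, -0.001]
contact_force: [-0.5, -0.2, -0.8]
opening: 0.116
```

```bash
python3 -c "
from h import *
rel(-.077,.0977,.03,-.245)
snap('wrist','w1')
"; python3 meas.py w1
```

```text
t 1.15 press x -0.0773 y 0.0978 z 0.1226 th -0.247 tilt -1.000 | F press -0.5 -0.3 z -0.8 | open 0.116
delta tool dx -0.0000 dy 0.0005 dz 0.0926 yaw(total) -0.002
red top 490 x [-0.0346 -0.0305 -0.0245] y [0.092  0.1144 0.1367] z [0.0587 0.0619 0.0636]
red 596 x [-0.0348 -0.0306 -0.0204] y [0.092  0.1139 0.1372] z [0.0439 0.0617 0.0636]
blue top 1473 x [-0.0969 -0.0607 -0.0241] y [0.0553 0.0683 0.0808] z [0.0591 0.0624 0.0648]
  trigger line slope angle -0.2483079072096638 y at x=-40,-60,-95 [0.0632 0.0683 0.0772]
drift none
head top 6808 x [-0.0325 -0.0005  0.0382] y [0.0174 0.0694 0.0965] z [0.0662 0.0709 0.0731]
bar 7769 x [-0.0118 -0.0004  0.01  ] y [0.0967 0.1742 0.2338] z [0.0525 0.0542 0.0557]
   0.1 [-0.0106 -0.0003  0.0095]
   0.12 [-0.0108 -0.0004  0.0095]
   0.14 [-0.0107 -0.0003  0.0096]
hub 2440 x [0.0506 0.0623 0.0775] y [0.0744 0.094  0.1495] z [0.0602 0.066  0.0685]
```

View pics/w1.png

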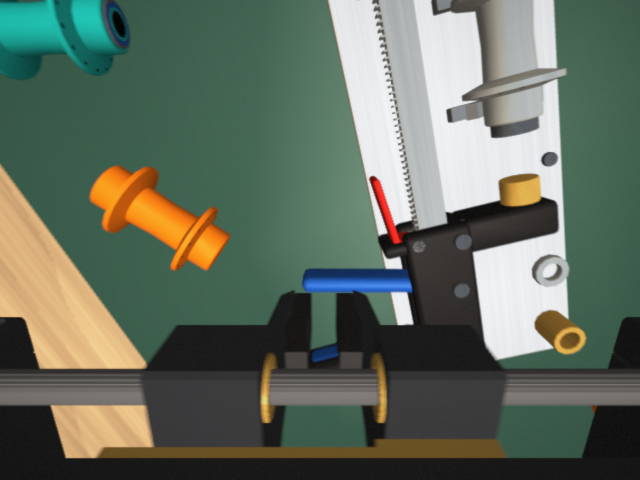

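The trigger (303–412, 280) is parallel to the shut fingers (322, 300), and the measurements repeat to within 1 mm. I'll descend in front of the trigger.

play_rows([
  {"jaw": 1, "dx": 0, "dy": 0, "dz": 0.02, "yaw": 0},
  {"jaw": 1, "dx": 0, "dy": 0, "dz": 0.02, "yaw": 0},
  {"jaw": 1, "dx": 0, "dy": 0, "dz": 0.02, "yaw": 0},
  {"jaw": 1, "dx": 0, "dy": 0, "dz": 0.02, "yaw": 0},
  {"jaw": 1, "dx": 0, "dy": 0, "dz": 0.01, "yaw": 0},
])

```text
clock: 1.7
tool_pos: [0.5385, -0.0042, 0.0321]
eef_rot: [0.844, 0.536, 0.002, 0.001]
contact_force: [-0.2, 0.1, -0.2]
opening: 0.002
```

```bash
python3 -c "
from h import *
rel(-.077,.0977,.03,-.245)
snap('wrist','w2')
"
```

```text
t 1.70 press x -0.0741 y 0.0987 z 0.0321 th -0.248 tilt -1.000 | F press -0.3 0.1 z -0.2 | open 0.002
delta tool dx -0.0017 dy -0.0026 dz 0.0021 yaw(total) -0.003
```

View pics/w2.png

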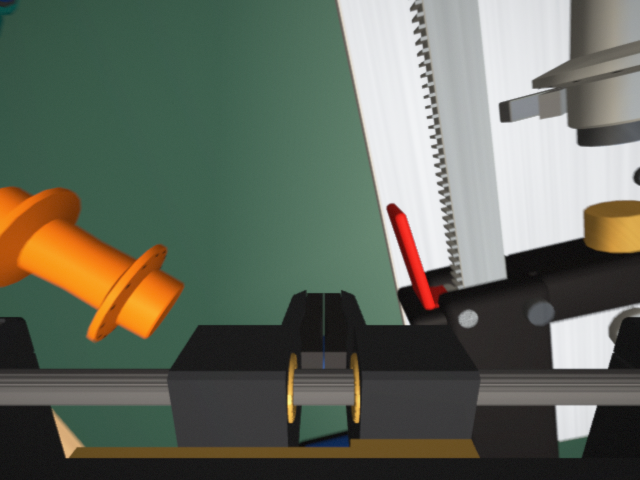

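play_rows([
  {"jaw": 1, "dx": -0.003, "dy": -0.005, "dz": 0.002, "yaw": 0},
  {"jaw": 1, "dx": -0.003, "dy": -0.002, "dz": 0, "yaw": 0},
  {"jaw": 1, "dx": -0.003, "dy": 0, "dz": 0, "yaw": 0},
  {"jaw": 1, "dx": -0.003, "dy": 0, "dz": 0, "yaw": 0},
  {"jaw": 1, "dx": -0.003, "dy": 0, "dz": 0, "yaw": 0},
])

```text
clock: 2.25
tool_pos: [0.5265, -0.0141, 0.032]
eef_rot: [0.844, 0.536, 0.004, 0.001]
contact_force: [0.1, 2.2, -2.4]
opening: 0.004
```

```bash
python3 -c "
from h import *
where()"
```

```text
t 2.25 press x -0.0839 y 0.0866 z 0.0320 th -0.246 tilt -1.000 | F press -0.3 2.2 z -2.4 | open 0.004
```

play_rows([
  {"jaw": 1, "dx": -0.006, "dy": -0.001, "dz": 0, "yaw": -0.06},
  {"jaw": 1, "dx": -0.006, "dy": -0.001, "dz": 0, "yaw": -0.06},
  {"jaw": 1, "dx": -0.006, "dy": -0.001, "dz": 0, "yaw": -0.06},
  {"jaw": 1, "dx": -0.006, "dy": -0.001, "dz": 0, "yaw": -0.06},
  {"jaw": 1, "dx": -0.006, "dy": -0.001, "dz": 0, "yaw": -0.06},
])

```text
clock: 2.75
tool_pos: [0.5157, -0.0351, 0.0329]
eef_rot: [0.748, 0.663, 0.01, 0.001]
contact_force: [0.7, 6.3, -3.4]
opening: 0.006
```

```bash
python3 -c "
from h import *
where()"
```

```text
t 2.75 press x -0.0905 y 0.0640 z 0.0329 th 0.071 tilt -1.000 | F press -0.5 6.3 z -3.4 | open 0.006
```

play_rows([
  {"jaw": 1, "dx": -0.007, "dy": 0, "dz": 0, "yaw": -0.045},
  {"jaw": 1, "dx": -0.007, "dy": 0, "dz": 0, "yaw": -0.05},
  {"jaw": 1, "dx": -0.007, "dy": 0, "dz": 0, "yaw": -0.05},
  {"jaw": 1, "dx": -0.007, "dy": 0, "dz": 0, "yaw": -0.05},
  {"jaw": 1, "dx": -0.006, "dy": 0, "dz": 0, "yaw": -0.05},
])

```text
clock: 3.25
tool_pos: [0.5116, -0.0508, 0.0328]
eef_rot: [0.651, 0.759, 0.018, -0.007]
contact_force: [-3.2, 9.6, 2.0]
opening: 0.002
```

```bash
python3 -c "
from h import *
where()"
```

```text
t 3.25 press x -0.0915 y 0.0478 z 0.0328 th 0.344 tilt -0.999 | F press -5.0 8.8 z 2.0 | open 0.002
```

play_rows([
  {"jaw": 1, "dx": -0.008, "dy": -0.002, "dz": 0, "yaw": 0},
  {"jaw": 1, "dx": -0.008, "dy": -0.002, "dz": 0, "yaw": 0},
  {"jaw": 1, "dx": -0.008, "dy": -0.002, "dz": 0, "yaw": 0},
  {"jaw": 1, "dx": -0.008, "dy": -0.002, "dz": 0, "yaw": 0},
  {"jaw": 1, "dx": -0.008, "dy": -0.002, "dz": 0, "yaw": 0},
])

```text
clock: 3.75
tool_pos: [0.513, -0.0595, 0.0333]
eef_rot: [0.638, 0.769, 0.038, -0.015]
contact_force: [-2.1, 17.4, 1.6]
opening: 0.003
```

```bash
python3 -c "
from h import *
where(); snap('wrist','w3')"; python3 meas.py w3
```

```text
t 3.75 press x -0.0885 y 0.0394 z 0.0333 th 0.378 tilt -0.997 | F press -5.3 16.7 z 1.6 | open 0.003
red top 1590 x [-0.0351 -0.0313 -0.0263] y [0.1007 0.1234 0.1446] z [0.0581 0.0615 0.0636]
red 3696 x [-0.0352 -0.032  -0.027 ] y [0.1009 0.1235 0.1444] z [0.041  0.0561 0.0633]
blue top 134 x [-0.0931 -0.0261 -0.0232] y [0.0198 0.0494 0.0748] z [0.0591 0.0622 0.1364]
  trigger line slope angle 0.18431156828159243 y at x=-40,-60,-95 [0.048  0.0442 0.0377]
drift none
head top 15610 x [-0.0347 -0.0029  0.0359] y [0.0084 0.077  0.1044] z [0.0663 0.071  0.0746]
bar 7596 x [-0.0118 -0.0021  0.01  ] y [0.1066 0.1426 0.1846] z [0.0526 0.0542 0.0557]
   0.1 [-0.0106 -0.0006  0.0096]
   0.12 [-0.0108 -0.0006  0.0095]
   0.14 [-0.0108 -0.0006  0.0094]
hub none
```

View pics/w3.png

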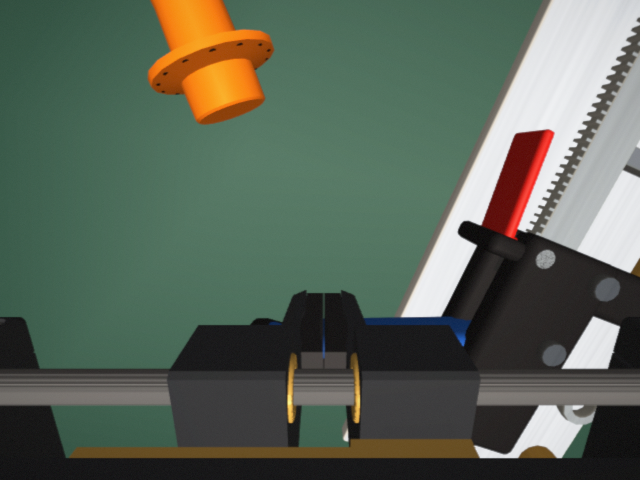

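```bash
cat >> h.py <<'E'
def tilt():
    s=r.get_state();M=R.from_quat(s["eef_rot"]).as_matrix();z=M[:,2]
    print("tool z in press x %.3f y %.3f ; along tool... "%(z[:2]@EX,z[:2]@EY), "moment",np.round(s["moment"],2))
E
python3 -c "
from h import *
tilt()"
```

```text
tool z in press x 0.010 y 0.082 ; along tool...  moment [3.71 0.37 0.18]
```

The trigger is at its full pull (0.62 rad, force steady at 17 N). The head advanced about 8.5 mm (red lever y from 0.0920 to 0.1007). Next I return for the second stroke.

play_rows([
  {"jaw": 1, "dx": 0.011, "dy": 0.004, "dz": 0, "yaw": 0.125},
  {"jaw": 1, "dx": 0.012, "dy": 0.003, "dz": 0, "yaw": 0.125},
  {"jaw": 1, "dx": 0.012, "dy": 0.0015, "dz": 0, "yaw": 0.125},
  {"jaw": 1, "dx": 0.012, "dy": 0, "dz": 0, "yaw": 0.125},
  {"jaw": 1, "dx": 0.012, "dy": -0.0015, "dz": 0, "yaw": 0.125},
])

```text
clock: 4.3
tool_pos: [0.5257, 0.0057, 0.0399]
eef_rot: [0.849, 0.526, 0.035, -0.029]
contact_force: [-0.5, 0.6, -0.2]
opening: 0.004
```

```bash
python3 -c "
from h import *
rel(-.085,.099,.037,-.24);tilt(); snap('wrist','w4')"; python3 meas.py w4
```

```text
t 4.30 press x -0.0885 y 0.1059 z 0.0399 th -0.270 tilt -0.996 | F press -0.6 0.5 z -0.2 | open 0.004
delta tool dx -0.0060 dy 0.0052 dz 0.0023 yaw(total) -0.030
tool z in press x 0.013 y 0.091 ; along tool...  moment [-0.1   0.11 -0.03]
red top 1227 x [-0.0348 -0.0307 -0.0245] y [0.0999 0.123  0.1447] z [0.0583 0.0617 0.0633]
red 1815 x [-0.035  -0.0311 -0.0184] y [0.1001 0.1217 0.145 ] z [0.0439 0.0611 0.0632]
blue top 347 x [-0.0946 -0.0273 -0.0236] y [0.0611 0.0693 0.1217] z [0.0592 0.0625 0.1468]
  trigger line slope angle -0.506357499654037 y at x=-40,-60,-95 [0.0773 0.0884 0.1078]
drift none
head top 16637 x [-0.0333 -0.0022  0.0383] y [0.0081 0.0768 0.1045] z [0.0662 0.0709 0.0746]
bar 13277 x [-0.012  -0.0006  0.01  ] y [0.1036 0.1653 0.2152] z [0.0524 0.0542 0.0557]
   0.1 [-0.0108 -0.0006  0.0096]
   0.12 [-0.0111 -0.0005  0.0095]
   0.14 [-0.0109 -0.0005  0.0095]
hub 432 x [0.0501 0.0545 0.0571] y [0.1033 0.1445 0.1498] z [0.06   0.0612 0.0653]
```

```bash
python3 - <<'E'
from h import *
P,I,z=cloud("wrist0")
for u in (370,375,380):
  print(u,[(v,*pf(P[v,u]).round(4),P[v,u,2].round(4)) for v in (196,200,203,205,207,209,229,231,233,236)])
E
```

```text
370 [(196, np.float64(0.0488), np.float64(0.1474), np.float64(0.0522)), (200, np.float64(0.0492), np.float64(0.1441), np.float64(0.0551)), (203, np.float64(0.0568), np.float64(0.1343), np.float64(0.014)), (205, np.float64(0.0578), np.float64(0.1317), np.float64(0.0111)), (207, np.float64(0.058), np.float64(0.1298), np.float64(0.0126)), (209, np.float64(0.0584), np.float64(0.1278), np.float64(0.0132)), (229, np.float64(0.0581), np.float64(0.1134), np.float64(0.0427)), (231, np.float64(0.0576), np.float64(0.1127), np.float64(0.0479)), (233, np.float64(0.0565), np.float64(0.1127), np.float64(0.0558)), (236, np.float64(0.0563), np.float64(0.1111), np.float64(0.061))]
375 [(196, np.float64(0.0521), np.float64(0.1494), np.float64(0.0598)), (200, np.float64(0.053), np.float64(0.1458), np.float64(0.0598)), (203, np.float64(0.0624), np.float64(0.135), np.float64(0.012)), (205, np.float64(0.0628), np.float64(0.1329), np.float64(0.0123)), (207, np.float64(0.0633), np.float64(0.1308), np.float64(0.0124)), (209, np.float64(0.0637), np.float64(0.1288), np.float64(0.0129)), (229, np.float64(0.069),
[... 208 characters left out ...]
64(0.1125), np.float64(0.0626))]
380 [(196, np.float64(0.0562), np.float64(0.1507), np.float64(0.0624)), (200, np.float64(0.0571), np.float64(0.147), np.float64(0.0624)), (203, np.float64(0.0576), np.float64(0.1445), np.float64(0.0633)), (205, np.float64(0.068), np.float64(0.134), np.float64(0.0129)), (207, np.float64(0.0687), np.float64(0.1317), np.float64(0.0121)), (209, np.float64(0.0691), np.float64(0.1297), np.float64(0.0126)), (229, np.float64(0.0745), np.float64(0.108), np.float64(0.0122)), (231, np.float64(0.0686), np.float64(0.113), np.float64(0.0417)), (233, np.float64(0.0673), np.float64(0.1131), np.float64(0.05)), (236, np.float64(0.0655), np.float64(0.1132), np.float64(0.0617))]
```

play_rows([
  {"jaw": 1, "dx": -0.012, "dy": 0.004, "dz": 0, "yaw": 0},
  {"jaw": 1, "dx": -0.012, "dy": 0.003, "dz": 0, "yaw": -0.08},
  {"jaw": 1, "dx": -0.012, "dy": 0.002, "dz": 0, "yaw": -0.1},
  {"jaw": 1, "dx": -0.012, "dy": 0.001, "dz": 0, "yaw": -0.1},
  {"jaw": 1, "dx": -0.012, "dy": 0, "dz": 0, "yaw": -0.1},
])

```text
clock: 4.85
tool_pos: [0.5145, -0.0437, 0.0372]
eef_rot: [0.72, 0.692, 0.047, -0.025]
contact_force: [-0.1, 13.4, 8.7]
opening: 0.004
```

```bash
python3 -c "
from h import *
where();tilt()"
```

```text
t 4.85 press x -0.0900 y 0.0553 z 0.0372 th 0.154 tilt -0.994 | F press -2.7 13.1 z 8.7 | open 0.004
tool z in press x 0.013 y 0.107 ; along tool...  moment [ 2.82 -0.28  0.24]
```

play_rows([
  {"jaw": 1, "dx": -0.011, "dy": -0.001, "dz": 0, "yaw": -0.08},
  {"jaw": 1, "dx": -0.01, "dy": -0.002, "dz": 0, "yaw": -0.08},
  {"jaw": 1, "dx": -0.009, "dy": -0.002, "dz": 0, "yaw": -0.05},
  {"jaw": 1, "dx": 0.01, "dy": 0.004, "dz": 0, "yaw": 0.04},
  {"jaw": 1, "dx": 0.011, "dy": 0.004, "dz": 0, "yaw": 0.1},
])

```text
clock: 5.35
tool_pos: [0.5143, -0.0288, 0.0407]
eef_rot: [0.678, 0.732, 0.066, -0.033]
contact_force: [0.8, 2.8, -1.7]
opening: 0.005
```

```bash
python3 -c "
from h import *
where();tilt(); snap('wrist','w5')"; python3 meas.py w5|grep red
```

```text
t 5.35 press x -0.0931 y 0.0699 z 0.0407 th 0.272 tilt -0.989 | F press 0.2 2.9 z -1.7 | open 0.005
tool z in press x 0.013 y 0.147 ; along tool...  moment [ 0.44 -0.06  0.01]
red top 1332 x [-0.035  -0.0311 -0.0249] y [0.1081 0.1308 0.1519] z [0.0581 0.0616 0.0634]
red 2663 x [-0.0351 -0.0318 -0.0236] y [0.1085 0.1304 0.1519] z [0.0433 0.058  0.0633]
```

play_rows([
  {"jaw": 1, "dx": 0.012, "dy": 0.005, "dz": 0.001, "yaw": 0.13},
  {"jaw": 1, "dx": 0.012, "dy": 0.003, "dz": 0.001, "yaw": 0.13},
  {"jaw": 1, "dx": 0.012, "dy": 0.001, "dz": 0.001, "yaw": 0.13},
  {"jaw": 1, "dx": 0.01, "dy": -0.001, "dz": 0.001, "yaw": 0.1},
  {"jaw": 1, "dx": 0, "dy": 0, "dz": 0, "yaw": 0},
])

```text
clock: 5.9
tool_pos: [0.5269, 0.0106, 0.0438]
eef_rot: [0.839, 0.539, 0.055, -0.047]
contact_force: [0.3, 0.1, 0.1]
opening: 0.005
```

```bash
python3 -c "
from h import *
where();tilt(); snap('wrist','w6'); snap('scene','s6')"; python3 meas.py w6|grep -A1 -E "red|blue"
```

```text
t 5.90 press x -0.0882 y 0.1109 z 0.0438 th -0.239 tilt -0.989 | F press 0.2 0.2 z 0.1 | open 0.005
tool z in press x 0.014 y 0.144 ; along tool...  moment [-0.16  0.03 -0.04]
red top 1129 x [-0.0348 -0.0307 -0.0245] y [0.1076 0.1291 0.152 ] z [0.0582 0.0617 0.0636]
red 1777 x [-0.035  -0.0313 -0.0208] y [0.1077 0.1293 0.152 ] z [0.0429 0.0609 0.0635]
blue top 331 x [-0.0907 -0.0268 -0.0235] y [0.0689 0.0775 0.1226] z [0.0592 0.0628 0.1502]
  trigger line slope angle -0.46188715194255564 y at x=-40,-60,-95 [0.0843 0.0943 0.1117]
```

View pics/s6.png

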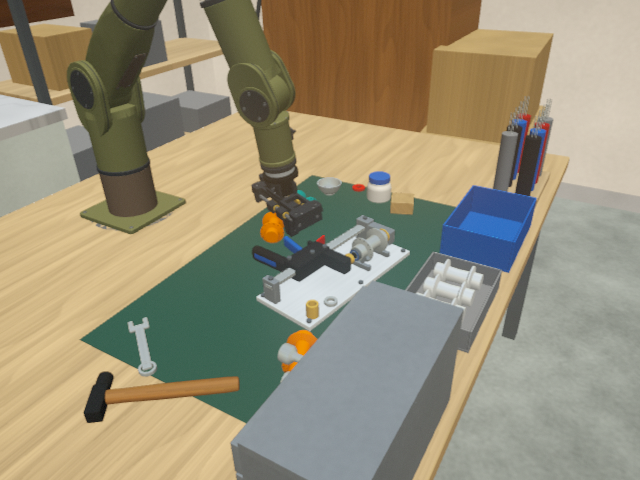

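Head has advanced 16 mm in all and the trigger is free again. Stroke 3.

play_rows([
  {"jaw": 1, "dx": -0.013, "dy": 0.004, "dz": -0.002, "yaw": -0.05},
  {"jaw": 1, "dx": -0.013, "dy": 0.003, "dz": -0.002, "yaw": -0.11},
  {"jaw": 1, "dx": -0.013, "dy": 0.002, "dz": -0.002, "yaw": -0.11},
  {"jaw": 1, "dx": -0.013, "dy": 0, "dz": -0.002, "yaw": -0.11},
  {"jaw": 1, "dx": -0.013, "dy": -0.001, "dz": -0.002, "yaw": -0.11},
])

```text
clock: 6.5
tool_pos: [0.5151, -0.0602, 0.0438]
eef_rot: [0.671, 0.738, 0.066, -0.033]
contact_force: [-0.3, 38.3, -7.2]
opening: 0.011
```

```bash
python3 -c "
from h import *
where();tilt()"
```

```text
t 6.50 press x -0.0862 y 0.0392 z 0.0438 th 0.290 tilt -0.989 | F press -7.6 37.6 z -7.2 | open 0.011
tool z in press x 0.012 y 0.147 ; along tool...  moment [ 7.8   0.11 -0.02]
```

play_rows([
  {"jaw": 1, "dx": 0.008, "dy": 0.002, "dz": 0.001, "yaw": 0},
  {"jaw": 1, "dx": 0.005, "dy": 0.001, "dz": 0, "yaw": 0},
  {"jaw": 1, "dx": 0, "dy": 0, "dz": 0, "yaw": 0},
  {"jaw": 1, "dx": 0, "dy": 0, "dz": 0, "yaw": 0},
  {"jaw": 1, "dx": 0, "dy": 0, "dz": 0, "yaw": 0},
])

```text
clock: 7.0
tool_pos: [0.5145, -0.0519, 0.0442]
eef_rot: [0.669, 0.739, 0.065, -0.033]
contact_force: [-0.7, 0.4, 0.1]
opening: 0.004
```

```bash
python3 -c "
from h import *
where();tilt(); snap('wrist','w7'); snap('scene','s7'); snap('side','d7')"; python3 meas.py w7; python3 -c "
import cv2
a=cv2.imread('pics/s7.png')[190:340,220:420];b=cv2.imread('pics/d7.png')[200:330,210:390]
cv2.imwrite('pics/s7c.png',cv2.resize(a,None,fx=4,fy=4));cv2.imwrite('pics/d7c.png',cv2.resize(b,None,fx=4,fy=4))"
```

```text
t 7.00 press x -0.0885 y 0.0473 z 0.0442 th 0.295 tilt -0.989 | F press -0.7 0.3 z 0.1 | open 0.004
tool z in press x 0.010 y 0.145 ; along tool...  moment [-0.12  0.03 -0.04]
red top 1251 x [-0.0348 -0.0312 -0.0264] y [0.108  0.1303 0.1514] z [0.0581 0.0615 0.0643]
red 2727 x [-0.0351 -0.0319 -0.0269] y [0.1084 0.1304 0.1512] z [0.0416 0.0568 0.0634]
blue top 3789 x [-0.0978 -0.0626 -0.0241] y [0.0691 0.0828 0.0951] z [0.0592 0.0624 0.0644]
  trigger line slope angle -0.24902801509016173 y at x=-40,-60,-95 [0.0771 0.0822 0.0911]
drift none
head top 15259 x [-0.0342 -0.0029  0.0381] y [0.0151 0.0816 0.1113] z [0.0663 0.071  0.074 ]
bar 9917 x [-0.0117 -0.0005  0.0102] y [0.1149 0.1679 0.2151] z [0.0526 0.0542 0.0557]
   0.12 [-0.0107 -0.0006  0.0096]
   0.14 [-0.0108 -0.0006  0.0095]
hub 228 x [0.0501 0.0522 0.0596] y [0.0887 0.0928 0.1029] z [0.0631 0.0668 0.0682]
```

View pics/s7c.png

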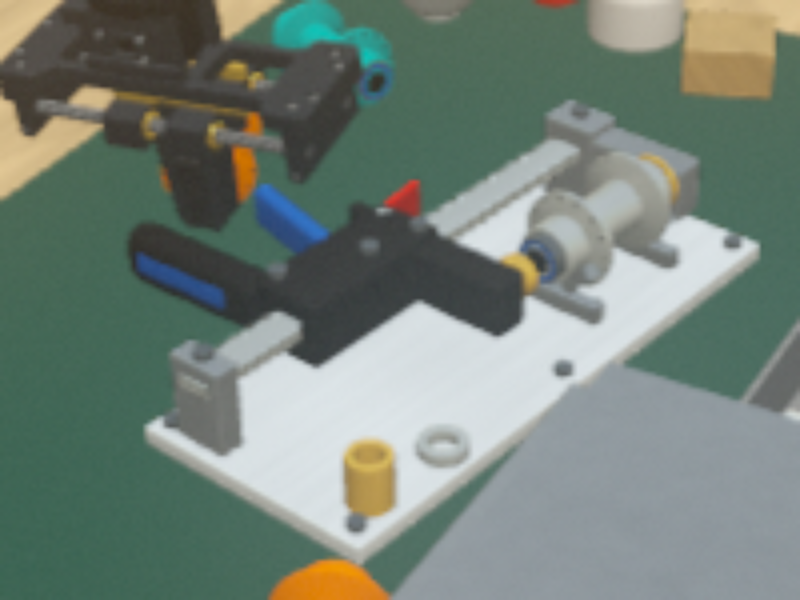

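View pics/w7.png

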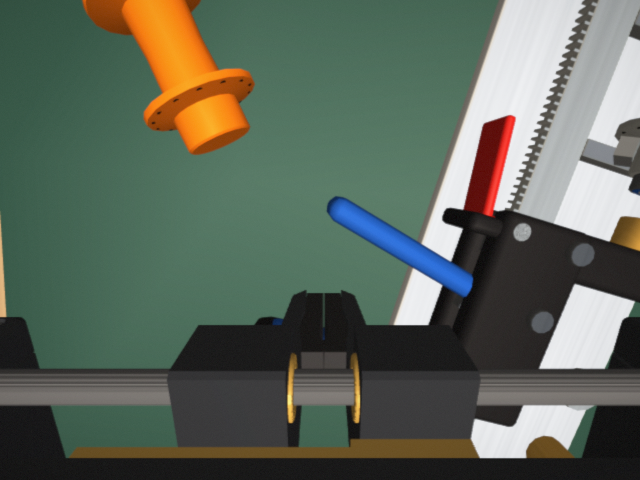

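View pics/d7c.png

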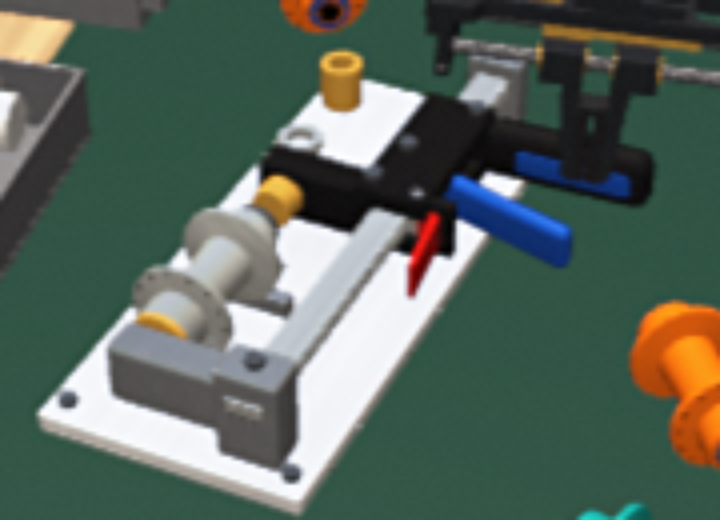

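```bash
python3 -c "
import cv2,numpy as np
a=cv2.imread('pics/w5.png')[100:460,150:560];b=cv2.imread('pics/w6.png')[100:460,150:560]
cv2.imwrite('pics/w56.png',np.hstack([a,b])[:, :800])"
```

```text
(no output)
```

View pics/w56.png

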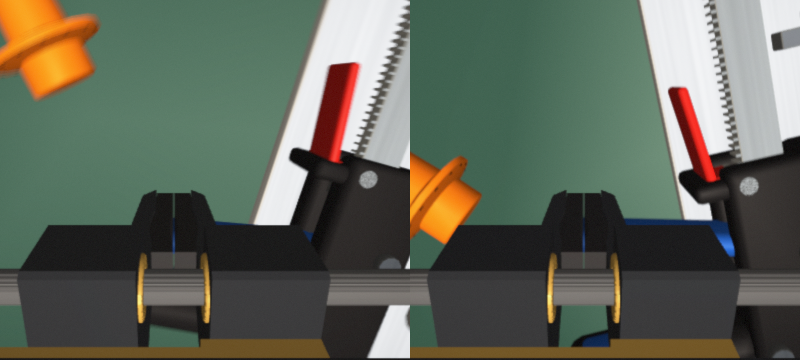

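In w7 the stroke-3 finger is behind the trigger, between the trigger at (400,245) and the grip. It slipped past because the tool had tilted by 0.145 rad. The head stayed at +16 mm, so nothing was lost. I want to remove that tilt, so I'm looking for a bolted face that I can press against towards +y.

```bash
python3 - <<'E'
from h import *
for f in("scene0","s7"):
    P,I,z=cloud(f); q=pf(P);Z=P[...,2];hsv=cv2.cvtColor(I,cv2.COLOR_RGB2HSV)
    m=(z>0)&(abs(q[...,0])<.03)&(q[...,1]<-.015)&(q[...,1]>-.075)&(Z>.016)&(Z<.09)
    a=np.c_[q[m],Z[m]]; print(f,m.sum(),np.percentile(a,[1,5,50,95,99],axis=0).round(4).tolist())
    m2=m&(Z>.055)
    if m2.sum()>5: print(" top",np.percentile(np.c_[q[m2],Z[m2]],[2,50,98],axis=0).round(4).tolist())
    m=(z>0)&(q[...,1]<0)&(q[...,1]>-.1)&(abs(Z-.012)<.004)&(abs(q[...,0]-.04)<.08)&(I.min(-1)>150)
    print(" plate",np.percentile(q[m],[.5,50,99.5],axis=0).round(4).tolist())
s=r.get_state();print(s["q"].round(3))
E
```

```text
scene0 465 [[-0.0227, -0.0575, 0.0171], [-0.0132, -0.0566, 0.0185], [0.0066, -0.0531, 0.0501], [0.0184, -0.0209, 0.0656], [0.0193, -0.0155, 0.0697]]
 top [[-0.0132, -0.0567, 0.0551], [0.0054, -0.0502, 0.0627], [0.0186, -0.02, 0.0698]]
 plate [[-0.0294, -0.0628], [0.0488, -0.0364], [0.1164, -0.0004]]
s7 463 [[-0.0223, -0.0577, 0.0163], [-0.0141, -0.0566, 0.0183], [0.0068, -0.053, 0.0502], [0.0181, -0.0212, 0.0661], [0.0189, -0.0162, 0.0691]]
 top [[-0.0145, -0.0569, 0.0551], [0.0056, -0.0507, 0.0625], [0.0184, -0.0182, 0.0692]]
 plate [[-0.0312, -0.0625], [0.0491, -0.0367], [0.1168, -0.0002]]
[ 0.302  0.855 -0.322  2.028  0.362  0.276 -0.159]
```

play_rows([
  {"jaw": 1, "dx": 0.002, "dy": 0.001, "dz": -0.014, "yaw": 0},
  {"jaw": 1, "dx": 0.002, "dy": 0.001, "dz": -0.016, "yaw": 0},
  {"jaw": 1, "dx": 0.002, "dy": 0.001, "dz": -0.016, "yaw": 0},
  {"jaw": 1, "dx": 0.002, "dy": 0.001, "dz": -0.016, "yaw": 0},
  {"jaw": 1, "dx": 0.002, "dy": 0.001, "dz": -0.016, "yaw": 0},
])

```text
clock: 7.65
tool_pos: [0.5136, -0.0526, 0.1234]
eef_rot: [0.669, 0.74, 0.063, -0.035]
contact_force: [0.9, -1.1, -0.5]
opening: 0.005
```

```bash
python3 -c "
from h import *
rel(0.003,-.095,.12,0);tilt()"
```

```text
t 7.65 press x -0.0892 y 0.0463 z 0.1234 th 0.295 tilt -0.990 | F press 1.0 -0.9 z -0.5 | open 0.005
delta tool dx -0.1610 dy 0.0479 dz -0.0165 yaw(total) 0.295
tool z in press x 0.005 y 0.144 ; along tool...  moment [-0.13 -0.02  0.04]
```

play_rows([
  {"jaw": 1, "dx": -0.035, "dy": 0.011, "dz": -0.004, "yaw": 0},
  {"jaw": 1, "dx": -0.04, "dy": 0.012, "dz": -0.004, "yaw": 0},
  {"jaw": 1, "dx": -0.04, "dy": 0.012, "dz": -0.004, "yaw": 0},
  {"jaw": 1, "dx": -0.04, "dy": 0.012, "dz": -0.004, "yaw": 0.145},
  {"jaw": 1, "dx": 0, "dy": 0, "dz": 0, "yaw": 0.145},
])

```text
clock: 8.15
tool_pos: [0.5793, -0.2081, 0.1235]
eef_rot: [0.77, 0.634, 0.058, -0.042]
contact_force: [-0.9, 0.7, 0.2]
opening: -0.002
```

```bash
python3 -c "
from h import *
rel(0.003,-.082,.035,0);tilt()"
```

```text
t 8.15 press x 0.0050 y -0.0937 z 0.1235 th -0.000 tilt -0.990 | F press -1.1 0.5 z 0.2 | open -0.002
delta tool dx -0.0010 dy -0.0028 dz 0.0892 yaw(total) -0.000
tool z in press x 0.010 y 0.143 ; along tool...  moment [-0.18  0.07 -0.01]
```

play_rows([
  {"jaw": 1, "dx": 0, "dy": -0.002, "dz": 0.018, "yaw": 0},
  {"jaw": 1, "dx": 0, "dy": -0.001, "dz": 0.018, "yaw": 0},
  {"jaw": 1, "dx": 0, "dy": 0, "dz": 0.018, "yaw": 0},
  {"jaw": 1, "dx": 0, "dy": 0, "dz": 0.018, "yaw": 0},
  {"jaw": 1, "dx": 0, "dy": 0, "dz": 0.014, "yaw": 0},
])

```text
clock: 8.65
tool_pos: [0.5815, -0.2006, 0.037]
eef_rot: [0.773, 0.631, 0.058, -0.038]
contact_force: [-0.4, -0.4, 0.8]
opening: 0.004
```

```bash
python3 -c "
from h import *
where();tilt()"
```

```text
t 8.65 press x 0.0057 y -0.0859 z 0.0370 th -0.009 tilt -0.990 | F press -0.4 -0.5 z 0.8 | open 0.004
tool z in press x 0.016 y 0.138 ; along tool...  moment [-0.09  0.06  0.02]
```

Now press gently against the bolted rear block to take out the tilt.

play_rows([
  {"jaw": 1, "dx": 0.008, "dy": 0, "dz": 0, "yaw": 0},
  {"jaw": 1, "dx": 0.007, "dy": 0, "dz": 0.001, "yaw": 0},
  {"jaw": 1, "dx": 0.007, "dy": 0, "dz": 0.001, "yaw": 0},
  {"jaw": 1, "dx": 0.007, "dy": 0, "dz": 0.001, "yaw": 0},
  {"jaw": 1, "dx": 0.007, "dy": 0, "dz": 0.001, "yaw": 0},
])

```text
clock: 9.15
tool_pos: [0.5846, -0.1787, 0.0369]
eef_rot: [0.776, 0.628, 0.049, -0.033]
contact_force: [-4.3, -12.8, -1.4]
opening: 0.007
```

```bash
python3 -c "
from h import *
where();tilt()"
```

```text
t 9.15 press x 0.0046 y -0.0639 z 0.0369 th -0.017 tilt -0.993 | F press -1.8 -13.4 z -1.4 | open 0.007
tool z in press x 0.013 y 0.117 ; along tool...  moment [-2.82  0.62  0.07]
```

play_rows([
  {"jaw": 1, "dx": 0.01, "dy": 0, "dz": 0.001, "yaw": 0},
  {"jaw": 1, "dx": 0.01, "dy": 0, "dz": 0.001, "yaw": 0},
  {"jaw": 1, "dx": 0.01, "dy": 0, "dz": 0.001, "yaw": 0},
  {"jaw": 1, "dx": 0.01, "dy": 0, "dz": 0.001, "yaw": 0},
  {"jaw": 1, "dx": 0.01, "dy": 0, "dz": 0, "yaw": 0},
])

```text
clock: 9.65
tool_pos: [0.5839, -0.1801, 0.0379]
eef_rot: [0.786, 0.617, 0.024, -0.012]
contact_force: [-1.7, -15.4, -9.0]
opening: 0.007
```

```bash
python3 -c "
from h import *
where();tilt()"
```

```text
t 9.65 press x 0.0041 y -0.0654 z 0.0379 th -0.048 tilt -0.999 | F press 1.2 -15.5 z -9.0 | open 0.007
tool z in press x 0.013 y 0.051 ; along tool...  moment [-3.55  0.42  0.1 ]
```

play_rows([
  {"jaw": 1, "dx": 0.01, "dy": 0, "dz": 0, "yaw": 0},
  {"jaw": 1, "dx": 0.01, "dy": 0, "dz": 0, "yaw": 0},
  {"jaw": 1, "dx": 0.01, "dy": 0, "dz": 0, "yaw": 0},
  {"jaw": 1, "dx": 0.01, "dy": 0, "dz": 0, "yaw": 0},
  {"jaw": 1, "dx": 0.01, "dy": 0, "dz": 0, "yaw": 0},
])

```text
clock: 10.15
tool_pos: [0.5831, -0.1817, 0.0385]
eef_rot: [0.796, 0.605, -0.003, 0.008]
contact_force: [-2.8, -15.9, -6.0]
opening: 0.006
```

```bash
python3 -c "
from h import *
where();tilt()"
```

```text
t 10.15 press x 0.0037 y -0.0671 z 0.0385 th -0.079 tilt -1.000 | F press 0.3 -16.1 z -6.0 | open 0.006
tool z in press x 0.007 y -0.015 ; along tool...  moment [-3.52  0.45  0.06]
```

One more to pre-lean slightly the other way, then back off and up.

play_rows([
  {"jaw": 1, "dx": 0.011, "dy": 0, "dz": 0, "yaw": 0},
  {"jaw": 1, "dx": 0.011, "dy": 0, "dz": 0, "yaw": 0},
  {"jaw": 1, "dx": 0.011, "dy": 0, "dz": 0, "yaw": 0},
  {"jaw": 1, "dx": 0.011, "dy": 0, "dz": 0, "yaw": 0},
  {"jaw": 1, "dx": -0.012, "dy": 0, "dz": 0, "yaw": 0},
])

```text
clock: 10.65
tool_pos: [0.5793, -0.1947, 0.0404]
eef_rot: [0.803, 0.594, -0.028, 0.025]
contact_force: [0.5, 0.5, 0.0]
opening: 0.008
```

play_rows([
  {"jaw": 1, "dx": -0.01, "dy": 0, "dz": -0.005, "yaw": 0},
  {"jaw": 1, "dx": -0.005, "dy": 0, "dz": -0.02, "yaw": 0},
  {"jaw": 1, "dx": 0, "dy": 0, "dz": -0.025, "yaw": 0},
  {"jaw": 1, "dx": 0, "dy": 0, "dz": -0.025, "yaw": 0},
  {"jaw": 1, "dx": 0, "dy": 0, "dz": -0.02, "yaw": 0},
])

```text
clock: 11.15
tool_pos: [0.5755, -0.2016, 0.1413]
eef_rot: [0.803, 0.594, -0.026, 0.023]
contact_force: [0.9, -0.8, 0.7]
opening: 0.006
```

```bash
python3 -c "
from h import *
rel(-.078,.120,.12,-.245);tilt();snap('wrist','w8')"; python3 meas.py w8
```

```text
t 11.15 press x 0.0000 y -0.0880 z 0.1413 th -0.105 tilt -0.998 | F press 1.1 -0.6 z 0.7 | open 0.006
delta tool dx 0.1997 dy -0.0995 dz 0.0069 yaw(total) 0.140
tool z in press x -0.000 y -0.069 ; along tool...  moment [ 0.08  0.   -0.03]
red top none
red none
blue top 13 x [-0.1002 -0.0768 -0.0453] y [0.0043 0.0056 0.007 ] z [0.0591 0.0593 0.0601]
  trigger line slope angle 0.049571493147840255 y at x=-40,-60,-95 [0.0074 0.0064 0.0046]
drift 1065 x [0.0201 0.0264 0.1389] y [-0.1293 -0.065  -0.0634] z [0.0519 0.2525 0.2549]
head top 6759 x [-0.0376 -0.0024  0.0193] y [0.0117 0.0354 0.0577] z [0.0663 0.0711 0.073 ]
bar 578 x [-0.0115  0.0002  0.0105] y [0.0001 0.0057 0.0108] z [0.0525 0.0543 0.0558]
   0.0 [-0.0095  0.0003  0.0099]
   0.02 [-0.0132 -0.0007  0.0133]
hub none
```

play_rows([
  {"jaw": 1, "dx": 0.04, "dy": -0.02, "dz": 0, "yaw": 0},
  {"jaw": 1, "dx": 0.04, "dy": -0.02, "dz": 0, "yaw": 0},
  {"jaw": 1, "dx": 0.04, "dy": -0.02, "dz": 0, "yaw": 0},
  {"jaw": 1, "dx": 0.04, "dy": -0.02, "dz": 0, "yaw": 0},
  {"jaw": 1, "dx": 0.03, "dy": -0.018, "dz": 0, "yaw": 0.14},
])

```text
clock: 11.7
tool_pos: [0.5446, 0.0113, 0.1353]
eef_rot: [0.847, 0.531, -0.014, 0.03]
contact_force: [1.2, 0.9, -1.2]
opening: 0.003
```

```bash
python3 -c "
from h import *
rel(-.078,.114,.025,-.245);tilt();snap('wrist','w9')"; python3 meas.py w9
```

```text
t 11.70 press x -0.0710 y 0.1151 z 0.1353 th -0.259 tilt -0.998 | F press 1.0 1.1 z -1.2 | open 0.003
delta tool dx 0.0032 dy -0.0105 dz 0.1099 yaw(total) -0.014
tool z in press x 0.021 y -0.062 ; along tool...  moment [ 0.12  0.04 -0.01]
red top 358 x [-0.0347 -0.0309 -0.0252] y [0.1083 0.1288 0.153 ] z [0.059  0.0619 0.0636]
red 469 x [-0.0349 -0.0312 -0.0232] y [0.1077 0.129  0.1532] z [0.0397 0.0615 0.0635]
blue top 1069 x [-0.0969 -0.062  -0.0245] y [0.0713 0.0853 0.096 ] z [0.0591 0.0624 0.0644]
  trigger line slope angle -0.24584945682814577 y at x=-40,-60,-95 [0.0799 0.0849 0.0937]
drift none
head top 5818 x [-0.0276 -0.0033  0.0382] y [0.0276 0.0814 0.1125] z [0.0663 0.071  0.0729]
bar 7082 x [-0.0118 -0.0004  0.01  ] y [0.1129 0.1907 0.2485] z [0.0525 0.0542 0.0558]
   0.12 [-0.0107 -0.0004  0.0094]
   0.14 [-0.011  -0.0005  0.0094]
hub 2104 x [0.0504 0.0623 0.0775] y [0.0903 0.1101 0.1495] z [0.0602 0.066  0.0686]
```

play_rows([
  {"jaw": 1, "dx": 0.003, "dy": -0.005, "dz": 0.02, "yaw": -0.014},
  {"jaw": 1, "dx": 0.002, "dy": -0.003, "dz": 0.022, "yaw": 0},
  {"jaw": 1, "dx": 0, "dy": -0.003, "dz": 0.022, "yaw": 0},
  {"jaw": 1, "dx": 0, "dy": 0, "dz": 0.022, "yaw": 0},
  {"jaw": 1, "dx": 0, "dy": 0, "dz": 0.02, "yaw": 0},
])

```text
clock: 12.25
tool_pos: [0.5402, 0.0355, 0.0304]
eef_rot: [0.838, 0.545, -0.004, 0.025]
contact_force: [-1.4, 0.2, 0.4]
opening: 0.003
```

```bash
python3 -c "
from h import *
rel(-.082,.112,.026,-.245);tilt()"
```

```text
t 12.25 press x -0.0799 y 0.1380 z 0.0304 th -0.226 tilt -0.999 | F press -1.4 -0.1 z 0.4 | open 0.003
delta tool dx -0.0256 dy 0.0036 dz 0.0054 yaw(total) 0.019
tool z in press x 0.030 y -0.041 ; along tool...  moment [0.06 0.03 0.05]
```

play_rows([
  {"jaw": 1, "dx": -0.008, "dy": 0.001, "dz": 0.001, "yaw": 0.015},
  {"jaw": 1, "dx": -0.008, "dy": 0.001, "dz": 0.001, "yaw": 0},
  {"jaw": 1, "dx": -0.008, "dy": 0.001, "dz": 0.001, "yaw": 0},
  {"jaw": 1, "dx": -0.005, "dy": 0.001, "dz": 0, "yaw": 0},
  {"jaw": 1, "dx": -0.002, "dy": 0, "dz": 0, "yaw": 0},
])

```text
clock: 12.75
tool_pos: [0.5307, 0.0038, 0.03]
eef_rot: [0.842, 0.539, -0.002, 0.024]
contact_force: [0.9, 0.6, 0.2]
opening: -0.0
```

```bash
python3 -c "
from h import *
where();tilt();snap('scene','s9');snap('wrist','w10')"; python3 meas.py w10|grep red;  python3 -c "
import cv2
a=cv2.imread('pics/s9.png')[190:340,220:420]
cv2.imwrite('pics/s9c.png',cv2.resize(a,None,fx=4,fy=4))"
```

```text
t 12.75 press x -0.0832 y 0.1050 z 0.0300 th -0.241 tilt -0.999 | F press 0.8 0.8 z 0.2 | open -0.000
tool z in press x 0.030 y -0.039 ; along tool...  moment [ 0.08  0.04 -0.  ]
red top 1383 x [-0.0349 -0.0308 -0.0243] y [0.108  0.1312 0.153 ] z [0.0582 0.0617 0.0633]
red 2281 x [-0.035  -0.0314 -0.018 ] y [0.1081 0.1312 0.1532] z [0.0429 0.0607 0.0632]
```

View pics/s9c.png

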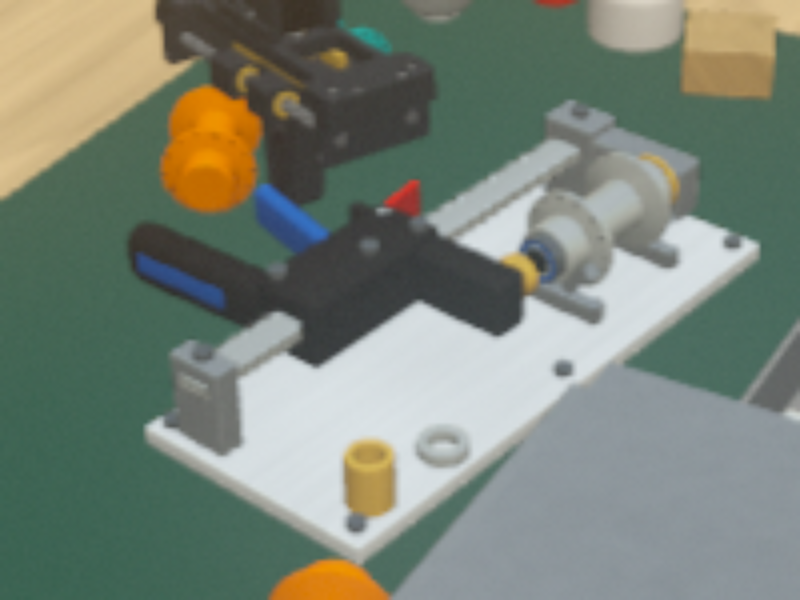

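The finger stands at (295,160), in front of the trigger, with no force on it. Stroke 3 again.

play_rows([
  {"jaw": 1, "dx": -0.01, "dy": 0.003, "dz": 0, "yaw": -0.05},
  {"jaw": 1, "dx": -0.012, "dy": 0.002, "dz": 0, "yaw": -0.1},
  {"jaw": 1, "dx": -0.012, "dy": 0.001, "dz": 0, "yaw": -0.1},
  {"jaw": 1, "dx": -0.012, "dy": 0, "dz": 0, "yaw": -0.1},
  {"jaw": 1, "dx": -0.011, "dy": -0.001, "dz": 0, "yaw": -0.1},
])

```text
clock: 13.35
tool_pos: [0.5211, -0.0341, 0.0316]
eef_rot: [0.688, 0.726, 0.001, 0.017]
contact_force: [-0.1, 9.2, -4.3]
opening: 0.008
```

```bash
python3 -c "
from h import *
where();tilt()"
```

```text
t 13.35 press x -0.0854 y 0.0660 z 0.0316 th 0.245 tilt -0.999 | F press -1.9 9.0 z -4.3 | open 0.008
tool z in press x 0.030 y -0.015 ; along tool...  moment [ 2.21  0.08 -0.06]
```

play_rows([
  {"jaw": 1, "dx": -0.011, "dy": -0.003, "dz": 0, "yaw": -0.04},
  {"jaw": 1, "dx": -0.01, "dy": -0.003, "dz": 0, "yaw": -0.04},
  {"jaw": 1, "dx": -0.009, "dy": -0.003, "dz": 0, "yaw": -0.04},
  {"jaw": 1, "dx": -0.009, "dy": -0.002, "dz": 0, "yaw": 0},
  {"jaw": 1, "dx": 0.008, "dy": 0.003, "dz": 0, "yaw": 0.03},
])

```text
clock: 13.85
tool_pos: [0.5214, -0.0335, 0.032]
eef_rot: [0.641, 0.767, 0.022, 0.008]
contact_force: [-2.6, 2.5, -0.6]
opening: 0.01
```

```bash
python3 -c "
from h import *
where();tilt(); snap('wrist','w11')"; python3 meas.py w11|grep red
```

```text
t 13.85 press x -0.0852 y 0.0666 z 0.0320 th 0.371 tilt -0.999 | F press -3.0 2.0 z -0.6 | open 0.010
tool z in press x 0.035 y 0.032 ; along tool...  moment [ 0.52  0.6  -0.03]
red top 1614 x [-0.0352 -0.0313 -0.0256] y [0.1161 0.1394 0.1603] z [0.0581 0.0616 0.0634]
red 3637 x [-0.0352 -0.0321 -0.0256] y [0.1167 0.1398 0.1601] z [0.0414 0.0566 0.0632]
```

play_rows([
  {"jaw": 1, "dx": 0.01, "dy": 0.005, "dz": 0, "yaw": 0.12},
  {"jaw": 1, "dx": 0.011, "dy": 0.003, "dz": 0, "yaw": 0.125},
  {"jaw": 1, "dx": 0.011, "dy": 0.002, "dz": 0, "yaw": 0.125},
  {"jaw": 1, "dx": 0.011, "dy": 0, "dz": 0, "yaw": 0.125},
  {"jaw": 1, "dx": 0.006, "dy": 0, "dz": 0, "yaw": 0.11},
])

```text
clock: 14.4
tool_pos: [0.5374, 0.0284, 0.0355]
eef_rot: [0.844, 0.535, 0.03, -0.003]
contact_force: [-0.3, -1.1, -0.5]
opening: 0.003
```

```bash
python3 -c "
from h import *
where();tilt();snap('wrist','w12')"; python3 meas.py w12|grep red
```

```text
t 14.40 press x -0.0813 y 0.1305 z 0.0355 th -0.249 tilt -0.998 | F press -0.1 -1.1 z -0.5 | open 0.003
tool z in press x 0.040 y 0.045 ; along tool...  moment [-0.07  0.05 -0.06]
red top 1198 x [-0.0348 -0.0307 -0.0244] y [0.1159 0.1392 0.1608] z [0.0583 0.0617 0.0633]
red 1837 x [-0.0349 -0.0311 -0.0181] y [0.116  0.1381 0.1612] z [0.0434 0.061  0.0632]
```

play_rows([
  {"jaw": 1, "dx": -0.011, "dy": 0.001, "dz": 0.004, "yaw": 0},
  {"jaw": 1, "dx": -0.011, "dy": 0.001, "dz": 0.003, "yaw": -0.03},
  {"jaw": 1, "dx": -0.011, "dy": 0.001, "dz": 0, "yaw": -0.09},
  {"jaw": 1, "dx": -0.011, "dy": 0.001, "dz": 0, "yaw": -0.1},
  {"jaw": 1, "dx": -0.011, "dy": 0, "dz": 0, "yaw": -0.1},
])

```text
clock: 14.95
tool_pos: [0.5213, -0.0177, 0.0258]
eef_rot: [0.737, 0.675, 0.035, -0.001]
contact_force: [-1.1, 11.8, 10.8]
opening: 0.003
```

```bash
python3 -c "
from h import *
where();tilt()"
```

```text
t 14.95 press x -0.0883 y 0.0820 z 0.0258 th 0.106 tilt -0.998 | F press -3.4 11.4 z 10.8 | open 0.003
tool z in press x 0.041 y 0.058 ; along tool...  moment [2.46 0.21 0.29]
```

play_rows([
  {"jaw": 1, "dx": -0.01, "dy": -0.001, "dz": -0.001, "yaw": -0.06},
  {"jaw": 1, "dx": -0.01, "dy": -0.002, "dz": -0.001, "yaw": -0.06},
  {"jaw": 1, "dx": -0.01, "dy": -0.002, "dz": -0.001, "yaw": -0.05},
  {"jaw": 1, "dx": -0.01, "dy": -0.002, "dz": -0.001, "yaw": -0.04},
  {"jaw": 1, "dx": -0.009, "dy": -0.002, "dz": -0.001, "yaw": -0.02},
])

```text
clock: 15.45
tool_pos: [0.52, -0.0351, 0.0271]
eef_rot: [0.63, 0.774, 0.063, -0.006]
contact_force: [-1.2, 23.2, 0.6]
opening: 0.002
```

```bash
python3 -c "
from h import *
where();tilt();snap('wrist','w13')"; python3 meas.py w13|grep red
```

```text
t 15.45 press x -0.0862 y 0.0647 z 0.0271 th 0.400 tilt -0.992 | F press -5.6 22.6 z 0.6 | open 0.002
tool z in press x 0.049 y 0.115 ; along tool...  moment [4.74 0.56 0.28]
red top 1534 x [-0.0351 -0.0314 -0.0263] y [0.1244 0.1466 0.168 ] z [0.0581 0.0615 0.0634]
red 3851 x [-0.0352 -0.0321 -0.0273] y [0.1247 0.1469 0.1678] z [0.0406 0.0553 0.0631]
```

Head at +32 mm, so the drift is now on the bearing. I release the trigger, lift out, and take out the tilt again before the pressing stroke.

play_rows([
  {"jaw": 1, "dx": 0.01, "dy": 0.005, "dz": 0, "yaw": 0.12},
  {"jaw": 1, "dx": 0.011, "dy": 0.004, "dz": 0, "yaw": 0.125},
  {"jaw": 1, "dx": 0.011, "dy": 0.002, "dz": 0, "yaw": 0.125},
  {"jaw": 1, "dx": 0.012, "dy": 0.001, "dz": 0, "yaw": 0.125},
  {"jaw": 1, "dx": 0.012, "dy": 0, "dz": 0, "yaw": 0.1},
])

```text
clock: 16.0
tool_pos: [0.531, 0.0216, 0.0324]
eef_rot: [0.831, 0.552, 0.06, -0.029]
contact_force: [0.5, 1.4, -0.4]
opening: 0.006
```

```bash
python3 -c "
from h import *
where();tilt()"
```

```text
t 16.00 press x -0.0863 y 0.1225 z 0.0324 th -0.206 tilt -0.991 | F press 0.2 1.4 z -0.4 | open 0.006
tool z in press x 0.045 y 0.126 ; along tool...  moment [ 0.1  -0.12 -0.  ]
```

play_rows([
  {"jaw": 1, "dx": 0.008, "dy": 0, "dz": 0, "yaw": 0},
  {"jaw": 1, "dx": 0.003, "dy": 0, "dz": -0.022, "yaw": 0},
  {"jaw": 1, "dx": 0.003, "dy": 0, "dz": -0.025, "yaw": 0},
  {"jaw": 1, "dx": 0.003, "dy": 0, "dz": -0.025, "yaw": 0},
  {"jaw": 1, "dx": 0, "dy": 0, "dz": -0.02, "yaw": -0.1},
])

```text
clock: 16.5
tool_pos: [0.5267, 0.0204, 0.1243]
eef_rot: [0.798, 0.6, 0.056, -0.026]
contact_force: [0.2, 0.6, 0.2]
opening: 0.006
```

```bash
python3 -c "
from h import *
rel(0.003,-.097,.12,0);tilt();snap('wrist','w14')"; python3 meas.py w14 | grep -A1 -E 'red|blue'
```

```text
t 16.50 press x -0.0903 y 0.1206 z 0.1243 th -0.087 tilt -0.992 | F press 0.1 0.7 z 0.2 | open 0.006
delta tool dx -0.2076 dy 0.1124 dz -0.0182 yaw(total) -0.087
tool z in press x 0.036 y 0.118 ; along tool...  moment [-0.16  0.03 -0.01]
red top 501 x [-0.0348 -0.0307 -0.0238] y [0.1236 0.1449 0.1681] z [0.0581 0.0618 0.0645]
red 758 x [-0.0349 -0.0313 -0.0208] y [0.1237 0.1455 0.1681] z [0.0437 0.061  0.0641]
blue top 1662 x [-0.0976 -0.0606 -0.0235] y [0.0856 0.0993 0.1119] z [0.0591 0.0624 0.067 ]
  trigger line slope angle -0.25348287083472737 y at x=-40,-60,-95 [0.0941 0.0993 0.1084]
```

play_rows([
  {"jaw": 1, "dx": -0.04, "dy": 0.022, "dz": -0.004, "yaw": -0.087},
  {"jaw": 1, "dx": -0.043, "dy": 0.018, "dz": -0.004, "yaw": 0},
  {"jaw": 1, "dx": -0.043, "dy": 0.018, "dz": -0.004, "yaw": 0},
  {"jaw": 1, "dx": -0.043, "dy": 0.018, "dz": -0.004, "yaw": 0},
  {"jaw": 1, "dx": -0.035, "dy": 0.016, "dz": 0, "yaw": 0},
])

```text
clock: 17.05
tool_pos: [0.5764, -0.2051, 0.1211]
eef_rot: [0.759, 0.648, 0.057, -0.022]
contact_force: [1.1, -0.5, 0.4]
opening: 0.004
```

```bash
python3 -c "
from h import *
rel(0.003,-.082,.037,0);tilt()"
```

```text
t 17.05 press x 0.0016 y -0.0913 z 0.1211 th 0.036 tilt -0.993 | F press 1.2 -0.3 z 0.4 | open 0.004
delta tool dx -0.0005 dy -0.0017 dz 0.0846 yaw(total) 0.036
tool z in press x 0.037 y 0.116 ; along tool...  moment [-0.09  0.07  0.  ]
```

play_rows([
  {"jaw": 1, "dx": 0, "dy": -0.002, "dz": 0.017, "yaw": 0.036},
  {"jaw": 1, "dx": 0, "dy": 0, "dz": 0.018, "yaw": 0},
  {"jaw": 1, "dx": 0, "dy": 0, "dz": 0.018, "yaw": 0},
  {"jaw": 1, "dx": 0, "dy": 0, "dz": 0.018, "yaw": 0},
  {"jaw": 1, "dx": 0, "dy": 0, "dz": 0.01, "yaw": 0},
])

```text
clock: 17.55
tool_pos: [0.5726, -0.2182, 0.0329]
eef_rot: [0.775, 0.629, 0.051, -0.019]
contact_force: [0.3, -0.2, 0.7]
opening: 0.005
```

```bash
python3 -c "
from h import *
where();tilt()"
```

```text
t 17.55 press x 0.0003 y -0.1050 z 0.0329 th -0.013 tilt -0.994 | F press 0.3 -0.1 z 0.7 | open 0.005
tool z in press x 0.037 y 0.102 ; along tool...  moment [-0.09  0.06  0.02]
```

Gap of 38 mm to the block: close it, then press.

play_rows([
  {"jaw": 1, "dx": 0.012, "dy": 0, "dz": 0, "yaw": 0},
  {"jaw": 1, "dx": 0.012, "dy": 0, "dz": 0, "yaw": 0},
  {"jaw": 1, "dx": 0.01, "dy": 0, "dz": 0, "yaw": 0},
  {"jaw": 1, "dx": 0.007, "dy": 0, "dz": 0, "yaw": 0},
  {"jaw": 1, "dx": 0.009, "dy": 0, "dz": 0, "yaw": 0},
])

```text
clock: 18.05
tool_pos: [0.579, -0.178, 0.0366]
eef_rot: [0.776, 0.629, 0.044, -0.015]
contact_force: [-1.4, -27.1, -14.8]
opening: 0.005
```

play_rows([
  {"jaw": 1, "dx": 0.01, "dy": 0, "dz": 0.001, "yaw": 0},
  {"jaw": 1, "dx": 0.01, "dy": 0, "dz": 0.001, "yaw": 0},
  {"jaw": 1, "dx": 0.01, "dy": 0, "dz": 0.001, "yaw": 0},
  {"jaw": 1, "dx": 0.01, "dy": 0, "dz": 0.001, "yaw": 0},
  {"jaw": 1, "dx": 0.01, "dy": 0, "dz": 0.001, "yaw": 0},
])

```text
clock: 18.55
tool_pos: [0.5782, -0.1802, 0.0368]
eef_rot: [0.786, 0.618, 0.016, 0.006]
contact_force: [-3.8, -15.4, 2.0]
opening: 0.004
```

```bash
python3 -c "
from h import *
where();tilt()"
```

```text
t 18.55 press x -0.0014 y -0.0665 z 0.0368 th -0.047 tilt -0.999 | F press -0.8 -15.8 z 2.0 | open 0.004
tool z in press x 0.030 y 0.016 ; along tool...  moment [-3.49  0.81  0.08]
```

play_rows([
  {"jaw": 1, "dx": 0.01, "dy": 0, "dz": 0.0, "yaw": 0},
  {"jaw": 1, "dx": 0.01, "dy": 0, "dz": 0.0, "yaw": 0},
  {"jaw": 1, "dx": 0.01, "dy": 0, "dz": 0.0, "yaw": 0},
  {"jaw": 1, "dx": 0.01, "dy": 0, "dz": 0.0, "yaw": 0},
  {"jaw": 1, "dx": 0.01, "dy": 0, "dz": 0.0, "yaw": 0},
])

```text
clock: 19.05
tool_pos: [0.5773, -0.182, 0.0377]
eef_rot: [0.795, 0.606, -0.012, 0.026]
contact_force: [-2.0, -15.7, -3.9]
opening: 0.007
```

play_rows([
  {"jaw": 1, "dx": 0.011, "dy": 0, "dz": 0, "yaw": 0},
  {"jaw": 1, "dx": 0.011, "dy": 0, "dz": 0, "yaw": 0},
  {"jaw": 1, "dx": 0.011, "dy": 0, "dz": 0, "yaw": 0},
  {"jaw": 1, "dx": -0.012, "dy": 0, "dz": 0, "yaw": 0},
  {"jaw": 1, "dx": -0.01, "dy": 0, "dz": 0, "yaw": 0},
])

```text
clock: 19.55
tool_pos: [0.5709, -0.2052, 0.0416]
eef_rot: [0.8, 0.598, -0.032, 0.04]
contact_force: [0.4, 0.2, -0.7]
opening: 0.005
```

play_rows([
  {"jaw": 1, "dx": -0.006, "dy": -0.005, "dz": -0.02, "yaw": 0},
  {"jaw": 1, "dx": 0, "dy": -0.01, "dz": -0.025, "yaw": 0},
  {"jaw": 1, "dx": 0, "dy": -0.015, "dz": -0.025, "yaw": 0},
  {"jaw": 1, "dx": 0.015, "dy": -0.02, "dz": -0.02, "yaw": 0},
  {"jaw": 1, "dx": 0.03, "dy": -0.02, "dz": 0, "yaw": 0},
])

```text
clock: 20.05
tool_pos: [0.5165, -0.1406, 0.131]
eef_rot: [0.802, 0.595, -0.027, 0.041]
contact_force: [0.4, 1.0, 0.6]
opening: 0.001
```

```bash
python3 -c "
from h import *
rel(-.082,.132,.13,-.245);tilt()"
```

```text
t 20.05 press x -0.0695 y -0.0395 z 0.1310 th -0.104 tilt -0.995 | F press 0.2 1.0 z 0.6 | open 0.001
delta tool dx 0.1686 dy -0.0297 dz -0.0157 yaw(total) 0.141
tool z in press x 0.024 y -0.096 ; along tool...  moment [ 0.11 -0.06 -0.04]
```

play_rows([
  {"jaw": 1, "dx": 0.04, "dy": -0.008, "dz": -0.003, "yaw": 0},
  {"jaw": 1, "dx": 0.04, "dy": -0.008, "dz": -0.003, "yaw": 0},
  {"jaw": 1, "dx": 0.04, "dy": -0.006, "dz": -0.003, "yaw": 0},
  {"jaw": 1, "dx": 0.025, "dy": 0, "dz": 0, "yaw": 0.07},
  {"jaw": 1, "dx": 0, "dy": 0, "dz": 0, "yaw": 0.07},
])

```text
clock: 20.55
tool_pos: [0.5377, 0.022, 0.1299]
eef_rot: [0.84, 0.541, -0.017, 0.04]
contact_force: [-0.2, 0.3, 0.4]
opening: 0.003
```

```bash
python3 -c "
from h import *
rel(-.082,.130,.024,-.245);tilt();snap('wrist','w15')"; python3 meas.py w15 | grep -A1 -E 'red|blue'
```

```text
t 20.55 press x -0.0797 y 0.1242 z 0.1299 th -0.236 tilt -0.996 | F press -0.3 0.3 z 0.4 | open 0.003
delta tool dx 0.0127 dy -0.0086 dz 0.1050 yaw(total) 0.009
tool z in press x 0.030 y -0.081 ; along tool...  moment [0.07 0.06 0.03]
red top 495 x [-0.0347 -0.0305 -0.0241] y [0.1237 0.146  0.1688] z [0.0583 0.0618 0.0641]
red 644 x [-0.0349 -0.0308 -0.02  ] y [0.1237 0.1449 0.169 ] z [0.046  0.0615 0.064 ]
blue top 1474 x [-0.0973 -0.0612 -0.0244] y [0.087  0.0999 0.1117] z [0.0591 0.0624 0.0645]
  trigger line slope angle -0.2480485295247605 y at x=-40,-60,-95 [0.0946 0.0997 0.1085]
```

play_rows([
  {"jaw": 1, "dx": 0.006, "dy": -0.003, "dz": 0.02, "yaw": 0.009},
  {"jaw": 1, "dx": 0.004, "dy": -0.002, "dz": 0.021, "yaw": 0},
  {"jaw": 1, "dx": 0.002, "dy": -0.002, "dz": 0.021, "yaw": 0},
  {"jaw": 1, "dx": 0, "dy": 0, "dz": 0.021, "yaw": 0},
  {"jaw": 1, "dx": 0, "dy": 0, "dz": 0.017, "yaw": 0},
])

```text
clock: 21.1
tool_pos: [0.5411, 0.03, 0.0308]
eef_rot: [0.841, 0.539, -0.01, 0.039]
contact_force: [-0.5, 0.7, -0.4]
opening: 0.003
```

```bash
python3 -c "
from h import *
rel(-.083,.119,.026,-.245);tilt()"
```

```text
t 21.10 press x -0.0780 y 0.1327 z 0.0308 th -0.240 tilt -0.997 | F press -0.7 0.6 z -0.4 | open 0.003
delta tool dx -0.0141 dy -0.0019 dz 0.0056 yaw(total) 0.005
tool z in press x 0.039 y -0.071 ; along tool...  moment [ 0.08  0.07 -0.07]
```

play_rows([
  {"jaw": 1, "dx": -0.008, "dy": 0, "dz": 0.001, "yaw": 0},
  {"jaw": 1, "dx": -0.008, "dy": 0, "dz": 0, "yaw": 0},
  {"jaw": 1, "dx": -0.009, "dy": 0.001, "dz": 0, "yaw": -0.06},
  {"jaw": 1, "dx": -0.009, "dy": 0.001, "dz": 0, "yaw": -0.08},
  {"jaw": 1, "dx": -0.009, "dy": 0.001, "dz": 0, "yaw": -0.08},
])

```text
clock: 21.6
tool_pos: [0.5262, -0.006, 0.0337]
eef_rot: [0.772, 0.635, -0.011, 0.034]
contact_force: [-1.7, 10.8, -8.0]
opening: 0.008
```

```bash
python3 -c "
from h import *
where();tilt()"
```

```text
t 21.60 press x -0.0857 y 0.0945 z 0.0337 th -0.003 tilt -0.997 | F press -3.7 10.3 z -8.0 | open 0.008
tool z in press x 0.039 y -0.059 ; along tool...  moment [2.49 0.42 0.16]
```

play_rows([
  {"jaw": 1, "dx": -0.01, "dy": 0, "dz": 0.001, "yaw": -0.05},
  {"jaw": 1, "dx": -0.01, "dy": 0, "dz": 0.001, "yaw": -0.05},
  {"jaw": 1, "dx": -0.01, "dy": -0.001, "dz": 0.001, "yaw": -0.04},
  {"jaw": 1, "dx": -0.01, "dy": -0.001, "dz": 0.001, "yaw": -0.03},
  {"jaw": 1, "dx": -0.01, "dy": -0.001, "dz": 0.001, "yaw": -0.03},
])

```text
clock: 22.1
tool_pos: [0.5226, -0.0199, 0.0342]
eef_rot: [0.689, 0.724, 0.013, 0.02]
contact_force: [-1.8, 13.9, -3.3]
opening: 0.001
```

```bash
python3 -c "
from h import *
where();tilt();snap('wrist','w16')"; python3 meas.py w16 | grep -A1 -E 'red|blue'
```

```text
t 22.10 press x -0.0866 y 0.0802 z 0.0342 th 0.242 tilt -0.999 | F press -4.4 13.3 z -3.3 | open 0.001
tool z in press x 0.047 y -0.000 ; along tool...  moment [ 3.22  0.46 -0.01]
red top 1588 x [-0.0306 -0.0289 -0.0249] y [0.1275 0.151  0.1733] z [0.0581 0.0615 0.0635]
red 3799 x [-0.0306 -0.0295 -0.0255] y [0.1276 0.1516 0.1733] z [0.0409 0.0558 0.0632]
blue top 54 x [-0.0926 -0.0873 -0.023 ] y [0.0622 0.0772 0.1206] z [0.0593 0.0755 0.1311]
  trigger line slope angle 0.10411988418079408 y at x=-40,-60,-95 [0.0833 0.0812 0.0775]
```

play_rows([
  {"jaw": 1, "dx": -0.01, "dy": -0.003, "dz": 0.001, "yaw": -0.03},
  {"jaw": 1, "dx": -0.01, "dy": -0.003, "dz": 0.001, "yaw": -0.03},
  {"jaw": 1, "dx": -0.009, "dy": -0.003, "dz": 0.001, "yaw": -0.02},
  {"jaw": 1, "dx": -0.009, "dy": -0.003, "dz": 0, "yaw": 0},
  {"jaw": 1, "dx": -0.009, "dy": -0.003, "dz": 0, "yaw": 0},
])

```text
clock: 22.65
tool_pos: [0.5227, -0.0265, 0.0361]
eef_rot: [0.642, 0.765, 0.046, 0.011]
contact_force: [0.8, 17.9, -12.0]
opening: 0.003
```

```bash
python3 -c "
from h import *
where();tilt();snap('wrist','w17')"; python3 meas.py w17 | grep -A1 -E 'red|blue'
```

```text
t 22.65 press x -0.0853 y 0.0737 z 0.0361 th 0.369 tilt -0.995 | F press -2.6 17.7 z -12.0 | open 0.003
tool z in press x 0.065 y 0.070 ; along tool...  moment [3.71 0.01 0.15]
red top 1481 x [-0.0328 -0.03   -0.0255] y [0.1301 0.1532 0.1749] z [0.0581 0.0615 0.0635]
red 3561 x [-0.0329 -0.0307 -0.0263] y [0.1304 0.1535 0.1749] z [0.041  0.0559 0.0633]
blue top 44 x [-0.0935 -0.0864 -0.0478] y [0.0538 0.067  0.0809] z [0.0603 0.0769 0.1015]
  trigger line slope angle 0.07457103481864528 y at x=-40,-60,-95 [0.0709 0.0694 0.0667]
```

play_rows([
  {"jaw": 1, "dx": -0.01, "dy": -0.003, "dz": 0.001, "yaw": 0},
  {"jaw": 1, "dx": -0.01, "dy": -0.003, "dz": 0.001, "yaw": 0},
  {"jaw": 1, "dx": -0.01, "dy": -0.003, "dz": 0.001, "yaw": 0},
  {"jaw": 1, "dx": -0.01, "dy": -0.003, "dz": 0, "yaw": 0},
  {"jaw": 1, "dx": -0.01, "dy": -0.003, "dz": 0, "yaw": 0},
])

```text
clock: 23.2
tool_pos: [0.5227, -0.0309, 0.0373]
eef_rot: [0.622, 0.779, 0.081, -0.0]
contact_force: [-0.9, 20.8, -9.8]
opening: 0.007
```

```bash
python3 -c "
from h import *
where();tilt();snap('wrist','w18');snap('scene','s18')"; python3 meas.py w18 | grep -A1 -E 'red|blue'
python3 -c "
import cv2
a=cv2.imread('pics/s18.png')[190:340,220:420]
cv2.imwrite('pics/s18c.png',cv2.resize(a,None,fx=4,fy=4))"
```

```text
t 23.20 press x -0.0844 y 0.0694 z 0.0373 th 0.421 tilt -0.987 | F press -4.8 20.2 z -9.8 | open 0.007
tool z in press x 0.074 y 0.144 ; along tool...  moment [4.16 0.32 0.32]
red top 1291 x [-0.0351 -0.0314 -0.0265] y [0.1289 0.1513 0.1725] z [0.0581 0.0615 0.0634]
red 3136 x [-0.0352 -0.032  -0.0272] y [0.1293 0.1514 0.1723] z [0.0409 0.0557 0.0632]
blue top 44 x [-0.0935 -0.0855 -0.0787] y [0.048  0.0596 0.0689] z [0.0618 0.0777 0.1019]
  trigger line slope angle -0.9511052913523895 y at x=-40,-60,-95 [-0.0046  0.0234  0.0725]
```

View pics/s18c.png

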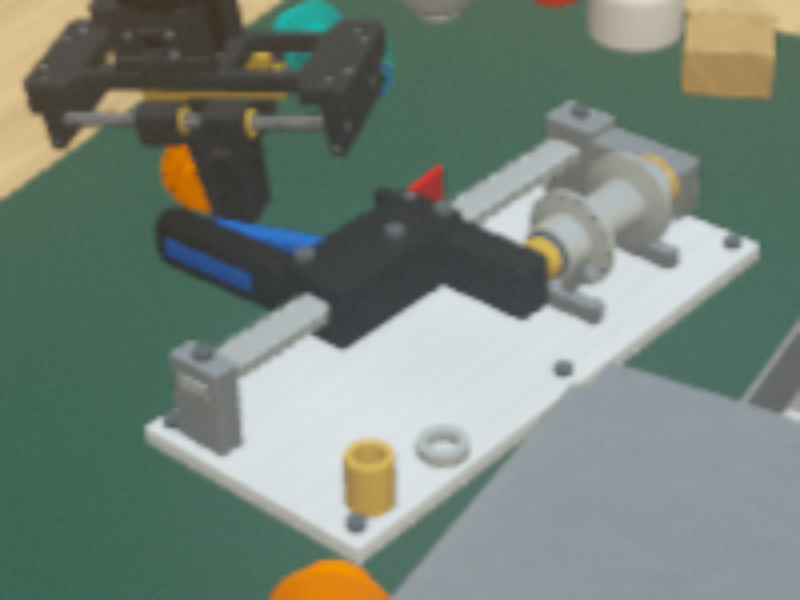

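Full pull reached again: trigger on the grip, head at about +37.5 mm, bearing nearly or fully in. One more pull has to show whether it stops dead early. First I return, lift and straighten the tool once more.

play_rows([
  {"jaw": 1, "dx": 0.01, "dy": 0.005, "dz": 0, "yaw": 0.12},
  {"jaw": 1, "dx": 0.011, "dy": 0.004, "dz": 0, "yaw": 0.125},
  {"jaw": 1, "dx": 0.011, "dy": 0.002, "dz": 0, "yaw": 0.125},
  {"jaw": 1, "dx": 0.012, "dy": 0.001, "dz": 0, "yaw": 0.125},
  {"jaw": 1, "dx": 0.014, "dy": 0, "dz": 0, "yaw": 0},
])

```text
clock: 23.8
tool_pos: [0.536, 0.03, 0.0524]
eef_rot: [0.798, 0.596, 0.083, -0.022]
contact_force: [-0.9, -0.1, -0.1]
opening: 0.008
```

play_rows([
  {"jaw": 1, "dx": 0.007, "dy": 0, "dz": -0.005, "yaw": 0},
  {"jaw": 1, "dx": 0.003, "dy": 0, "dz": -0.022, "yaw": 0},
  {"jaw": 1, "dx": 0.003, "dy": 0, "dz": -0.025, "yaw": 0},
  {"jaw": 1, "dx": 0.003, "dy": 0, "dz": -0.025, "yaw": 0},
  {"jaw": 1, "dx": 0, "dy": 0, "dz": -0.02, "yaw": 0},
])

```text
clock: 24.3
tool_pos: [0.5293, 0.0327, 0.156]
eef_rot: [0.793, 0.603, 0.082, -0.02]
contact_force: [-0.1, -0.1, 0.2]
opening: 0.005
```

```bash
python3 -c "
from h import *
rel(0.003,-.09,.12,0);tilt();snap('wrist','w19')"; python3 meas.py w19 | grep -A1 -E 'red|blue'
```

```text
t 24.30 press x -0.0901 y 0.1331 z 0.1560 th -0.073 tilt -0.986 | F press -0.1 -0.1 z 0.2 | open 0.005
delta tool dx -0.2187 dy 0.1086 dz 0.0096 yaw(total) -0.073
tool z in press x 0.078 y 0.149 ; along tool...  moment [-0.11  0.05 -0.04]
red top 376 x [-0.0348 -0.0306 -0.0243] y [0.1274 0.1486 0.1716] z [0.0581 0.0618 0.0665]
red 562 x [-0.0349 -0.0312 -0.0222] y [0.1276 0.1489 0.1719] z [0.0456 0.0611 0.0662]
blue top 1266 x [-0.0975 -0.0598 -0.0236] y [0.0894 0.1036 0.1384] z [0.0591 0.0625 0.1809]
  trigger line slope angle -0.26898975825704186 y at x=-40,-60,-95 [0.0981 0.1036 0.1133]
```

View pics/w19.png

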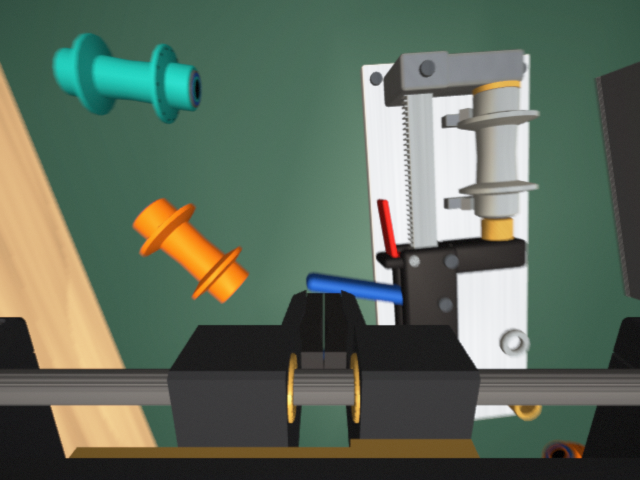

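```bash
for f in wrist0 w1 w5 w12 w13 w14 w15 w16 w17 w18 w19; do echo $f; python3 meas.py $f | grep -E 'head'; done
python3 - <<'E'
import cv2,numpy as np
a=cv2.imread('pics/w17.png')[180:480,380:640];b=cv2.imread('pics/w18.png')[180:480,380:640];c=cv2.imread('pics/w16.png')[180:480,380:640]
cv2.imwrite('pics/w178.png',np.hstack([c,a,b]))
E
```

```text
wrist0
head top 4345 x [-0.0356 -0.0012  0.0379] y [-0.0014  0.0564  0.0963] z [0.0663 0.071  0.0731]
w1
head top 6808 x [-0.0325 -0.0005  0.0382] y [0.0174 0.0694 0.0965] z [0.0662 0.0709 0.0731]
w5
head top 13509 x [-0.0345 -0.0014  0.0383] y [0.0196 0.0864 0.112 ] z [0.0662 0.071  0.0742]
w12
head top 13443 x [-0.0274 -0.0004  0.0386] y [0.0334 0.0974 0.1207] z [0.0662 0.0709 0.0732]
w13
head top 15308 x [-0.0349 -0.0031  0.0364] y [0.0329 0.1003 0.1278] z [0.0663 0.071  0.0746]
w14
head top 6314 x [-0.0337  0.002   0.0382] y [0.0391 0.0991 0.1283] z [0.0663 0.0709 0.0738]
w15
head top 7393 x [-0.0323 -0.0013  0.0381] y [0.0333 0.0944 0.1284] z [0.0663 0.071  0.0737]
w16
head top 14168 x [-0.0349 -0.0019  0.0385] y [0.0359 0.1082 0.1321] z [0.0663 0.071  0.0746]
w17
head top 13093 x [-0.035  -0.0026  0.0385] y [0.0388 0.1092 0.1341] z [0.0663 0.0709 0.0746]
w18
head top 12447 x [-0.035  -0.0032  0.0382] y [0.0375 0.1062 0.1321] z [0.0663 0.071  0.0747]
w19
head top 4091 x [-0.0344  0.0003  0.0386] y [0.0678 0.1047 0.1323] z [0.0663 0.0708 0.0742]
```

View pics/w178.png

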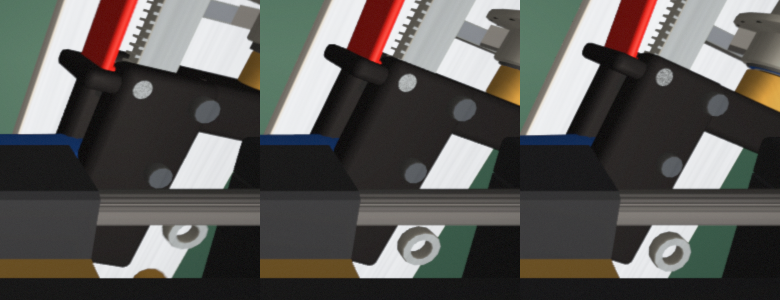

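```bash
python3 - <<'E'
from h import *
for f in ("wrist0","w19"):
    P,I,z=cloud(f);q=pf(P);Z=P[...,2]
    m=(z>0)&(abs(q[...,0]-.0665)<.005)&(q[...,1]>.09)&(q[...,1]<.27)&(Z>.045)
    # axis x estimate
    mm=(z>0)&(q[...,0]>.03)&(q[...,0]<.11)&(Z>.058)&(q[...,1]>.17)&(q[...,1]<.26); print(f,"axis x",np.median(q[mm][:,0]))
    a=np.c_[q[m],Z[m],I[m]]; a=a[np.argsort(a[:,1])]
    for y in np.arange(.105,.175,.0015):
        b=a[(a[:,1]>=y)&(a[:,1]<y+.0015)]
        if len(b): print(" %.4f z %.4f rgb %s n%d"%(y,np.percentile(b[:,2],90),np.median(b[:,3:],axis=0),len(b)))
d=snap("scene","s20")
cv2.imwrite("pics/s20c.png",cv2.resize(cv2.cvtColor(d["frame"],cv2.COLOR_RGB2BGR)[210:290,310:420],None,fx=7,fy=7,interpolation=cv2.INTER_CUBIC))
c=cv2.imread("pics/w19.png")[170:260,430:560]
cv2.imwrite("pics/w19c.png",cv2.resize(c,None,fx=6,fy=6,interpolation=cv2.INTER_CUBIC))
E
```

```text
wrist0 axis x 0.05979041117035838
 0.1050 z 0.0627 rgb [229. 182.  83.] n13
 0.1065 z 0.0629 rgb [229. 182.  83.] n13
 0.1080 z 0.0628 rgb [230. 183.  84.] n18
 0.1095 z 0.0633 rgb [229.5 182.5  83. ] n10
 0.1110 z 0.0625 rgb [227. 180.  82.] n17
 0.1125 z 0.0617 rgb [129.  94.  41.] n49
 0.1155 z 0.2999 rgb [45. 43. 42.] n1
 0.1170 z 0.3009 rgb [23. 22. 21.] n27
 0.1185 z 0.3013 rgb [21. 21. 20.] n89
 0.1200 z 0.3030 rgb [19. 20. 19.] n83
 0.1215 z 0.3035 rgb [20. 20. 20.] n44
 0.1230 z 0.3057 rgb [20. 20. 20.] n17
 0.1245 z 0.3032 rgb [24.  23.5 22.5] n2
 0.1380 z 0.2773 rgb [26.5 26.  27. ] n6
 0.1395 z 0.2906 rgb [26. 25. 25.] n778
 0.1410 z 0.2916 rgb [26. 26. 26.] n231
 0.1425 z 0.0638 rgb [147. 149. 153.] n7
 0.1440 z 0.0643 rgb [ 97. 100. 104.] n17
 0.1455 z 0.3289 rgb [95. 74. 35.] n37
 0.1470 z 0.3299 rgb [94. 72. 32.] n473
 0.1485 z 0.3298 rgb [93. 70. 34.] n543
 0.1500 z 0.3268 rgb [55. 54. 55.] n271
 0.1515 z 0.3268 rgb [55. 54. 55.] n264
 0.1530 z 0.3267 rgb [55. 54. 55.] n233
 0.1545 z 0.3268 rgb [55.  55.  55.5] n222
 0.1560 z 0.3266 rgb [55. 55. 56.] n218
 0.1575 z 0
[... 1699 characters left out ...]
. 137.] n7
 0.1515 z 0.0664 rgb [184.5 185.5 181.5] n14
 0.1530 z 0.0674 rgb [193. 196. 195.] n17
 0.1545 z 0.0671 rgb [193.  197.  197.5] n18
 0.1560 z 0.0675 rgb [193. 198. 198.] n23
 0.1575 z 0.0673 rgb [193. 198. 198.] n19
 0.1590 z 0.0679 rgb [192. 197. 197.] n19
 0.1605 z 0.0676 rgb [192. 197. 197.] n20
 0.1620 z 0.0672 rgb [192.5 197.  197. ] n20
 0.1635 z 0.0675 rgb [192.  196.5 197.5] n20
 0.1650 z 0.0673 rgb [192. 196. 197.] n22
 0.1665 z 0.0672 rgb [191. 195. 196.] n20
 0.1680 z 0.0675 rgb [158. 159. 157.] n17
 0.1695 z 0.0728 rgb [131. 131. 126.] n11
 0.1710 z 0.0789 rgb [177.5 180.5 179.5] n20
 0.1725 z 0.0793 rgb [190. 193. 194.] n23
 0.1740 z 0.0789 rgb [166.5 168.  165. ] n24
```

View pics/s20c.png

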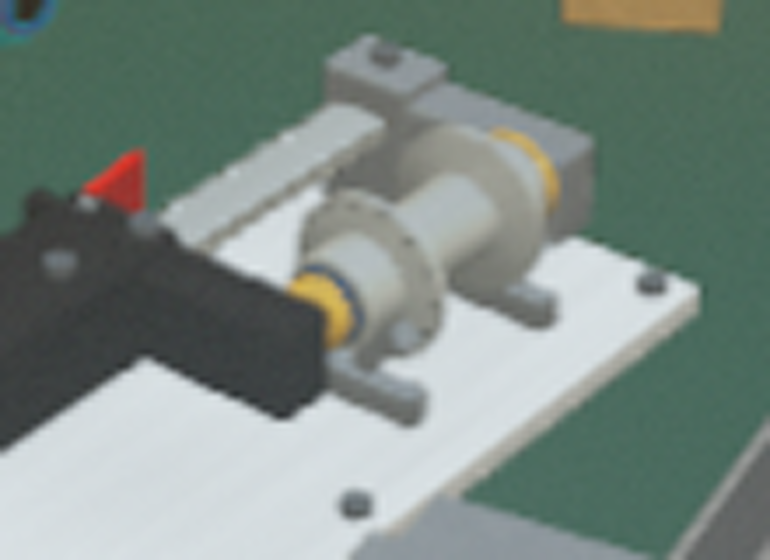

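View pics/w19c.png

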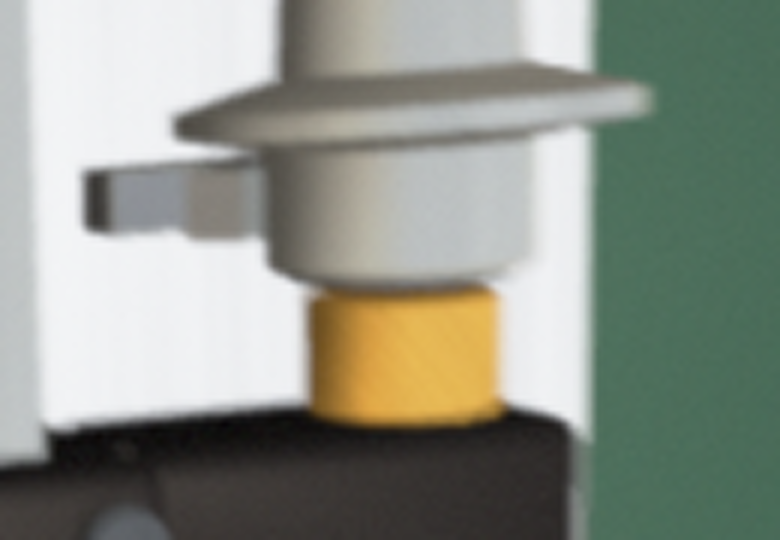

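Hub end at y 0.1505–0.151, drift face at 0.149: the bearing stands about 1.5–2 mm proud, which means home or under 0.5 mm short. The hub has moved about 1.5 mm against the fixed jaw, as expected. I'll confirm by feel with one more pull, after straightening the tool.

play_rows([
  {"jaw": 1, "dx": -0.04, "dy": 0.022, "dz": 0.004, "yaw": -0.07},
  {"jaw": 1, "dx": -0.045, "dy": 0.02, "dz": 0.003, "yaw": 0},
  {"jaw": 1, "dx": -0.045, "dy": 0.02, "dz": 0.003, "yaw": 0},
  {"jaw": 1, "dx": -0.045, "dy": 0.019, "dz": 0, "yaw": 0},
  {"jaw": 1, "dx": -0.03, "dy": 0.015, "dz": 0, "yaw": 0},
])

```text
clock: 24.9
tool_pos: [0.5866, -0.186, 0.124]
eef_rot: [0.763, 0.641, 0.085, -0.016]
contact_force: [0.8, 0.3, -1.0]
opening: 0.004
```

```bash
python3 -c "
from h import *
rel(0.003,-.08,.035,0);tilt()"
```

```text
t 24.90 press x 0.0080 y -0.0707 z 0.1240 th 0.025 tilt -0.985 | F press 0.7 0.4 z -1.0 | open 0.004
delta tool dx -0.0224 dy -0.0126 dz 0.0858 yaw(total) 0.025
tool z in press x 0.082 y 0.151 ; along tool...  moment [-0.17  0.12 -0.04]
```

play_rows([
  {"jaw": 1, "dx": -0.016, "dy": -0.006, "dz": 0.012, "yaw": 0.025},
  {"jaw": 1, "dx": -0.01, "dy": -0.006, "dz": 0.018, "yaw": 0},
  {"jaw": 1, "dx": -0.002, "dy": 0, "dz": 0.018, "yaw": 0},
  {"jaw": 1, "dx": 0, "dy": 0, "dz": 0.018, "yaw": 0},
  {"jaw": 1, "dx": 0, "dy": 0, "dz": 0.012, "yaw": 0},
])

```text
clock: 25.4
tool_pos: [0.5722, -0.2091, 0.0347]
eef_rot: [0.774, 0.628, 0.082, -0.016]
contact_force: [0.1, 0.1, -0.2]
opening: 0.005
```

```bash
python3 -c "
from h import *
rel(0.003,-.066,.033,0);tilt()"
```

```text
t 25.40 press x -0.0018 y -0.0961 z 0.0347 th -0.010 tilt -0.986 | F press 0.1 0.1 z -0.2 | open 0.005
delta tool dx 0.0296 dy 0.0040 dz 0.0064 yaw(total) -0.010
tool z in press x 0.079 y 0.146 ; along tool...  moment [-0.11  0.13  0.01]
```

play_rows([
  {"jaw": 1, "dx": 0.011, "dy": 0.001, "dz": 0.001, "yaw": 0},
  {"jaw": 1, "dx": 0.01, "dy": 0.001, "dz": 0.001, "yaw": 0},
  {"jaw": 1, "dx": 0.007, "dy": 0, "dz": 0, "yaw": 0},
  {"jaw": 1, "dx": 0.008, "dy": 0, "dz": 0, "yaw": 0},
  {"jaw": 1, "dx": 0.009, "dy": 0, "dz": 0, "yaw": 0},
])

```text
clock: 25.9
tool_pos: [0.5775, -0.177, 0.0359]
eef_rot: [0.776, 0.626, 0.071, -0.012]
contact_force: [-0.2, -18.3, -13.2]
opening: 0.004
```

play_rows([
  {"jaw": 1, "dx": 0.01, "dy": 0, "dz": 0.001, "yaw": 0},
  {"jaw": 1, "dx": 0.01, "dy": 0, "dz": 0.001, "yaw": 0},
  {"jaw": 1, "dx": 0.01, "dy": 0, "dz": 0.001, "yaw": 0},
  {"jaw": 1, "dx": 0.01, "dy": 0, "dz": 0.001, "yaw": 0},
  {"jaw": 1, "dx": 0.01, "dy": 0, "dz": 0.001, "yaw": 0},
])

```text
clock: 26.4
tool_pos: [0.5768, -0.1789, 0.036]
eef_rot: [0.788, 0.614, 0.043, 0.008]
contact_force: [-3.5, -16.6, -1.0]
opening: 0.004
```

play_rows([
  {"jaw": 1, "dx": 0.011, "dy": 0, "dz": 0.001, "yaw": 0},
  {"jaw": 1, "dx": 0.011, "dy": 0, "dz": 0.001, "yaw": 0},
  {"jaw": 1, "dx": 0.011, "dy": 0, "dz": 0, "yaw": 0},
  {"jaw": 1, "dx": 0.011, "dy": 0, "dz": 0, "yaw": 0},
  {"jaw": 1, "dx": 0.011, "dy": 0, "dz": 0, "yaw": 0},
])

```text
clock: 26.9
tool_pos: [0.5756, -0.1809, 0.037]
eef_rot: [0.8, 0.599, 0.011, 0.029]
contact_force: [-0.4, -19.2, -7.2]
opening: 0.004
```

```bash
python3 -c "
from h import *
where();tilt()"
```

```text
t 26.90 press x -0.0038 y -0.0677 z 0.0370 th -0.093 tilt -0.998 | F press 3.2 -19.0 z -7.2 | open 0.004
tool z in press x 0.058 y -0.023 ; along tool...  moment [-3.95  0.42 -0.1 ]
```

play_rows([
  {"jaw": 1, "dx": 0.011, "dy": 0, "dz": 0, "yaw": 0},
  {"jaw": 1, "dx": 0.011, "dy": 0, "dz": 0, "yaw": 0},
  {"jaw": 1, "dx": 0.011, "dy": 0, "dz": 0, "yaw": 0},
  {"jaw": 1, "dx": -0.012, "dy": 0, "dz": 0, "yaw": 0},
  {"jaw": 1, "dx": -0.01, "dy": 0, "dz": 0, "yaw": 0},
])

```text
clock: 27.4
tool_pos: [0.5689, -0.2041, 0.0402]
eef_rot: [0.806, 0.59, -0.009, 0.043]
contact_force: [-0.4, -0.5, 0.2]
opening: 0.011
```

play_rows([
  {"jaw": 1, "dx": -0.006, "dy": -0.005, "dz": -0.02, "yaw": 0},
  {"jaw": 1, "dx": 0, "dy": -0.01, "dz": -0.025, "yaw": 0},
  {"jaw": 1, "dx": 0, "dy": -0.015, "dz": -0.025, "yaw": 0},
  {"jaw": 1, "dx": 0.015, "dy": -0.02, "dz": -0.02, "yaw": 0},
  {"jaw": 1, "dx": 0.03, "dy": -0.02, "dz": 0, "yaw": 0},
])

```text
clock: 27.9
tool_pos: [0.5122, -0.1399, 0.1292]
eef_rot: [0.808, 0.587, -0.004, 0.045]
contact_force: [0.0, 1.0, -0.6]
opening: 0.003
```

```bash
python3 -c "
from h import *
rel(-.082,.132,.13,-.245);tilt()"
```

```text
t 27.90 press x -0.0739 y -0.0396 z 0.1292 th -0.124 tilt -0.996 | F press -0.2 1.0 z -0.6 | open 0.003
delta tool dx 0.1689 dy -0.0284 dz -0.0128 yaw(total) 0.121
tool z in press x 0.060 y -0.067 ; along tool...  moment [ 0.12  0.02 -0.06]
```

play_rows([
  {"jaw": 1, "dx": 0.042, "dy": -0.008, "dz": -0.003, "yaw": 0},
  {"jaw": 1, "dx": 0.042, "dy": -0.006, "dz": -0.003, "yaw": 0},
  {"jaw": 1, "dx": 0.042, "dy": -0.004, "dz": -0.003, "yaw": 0},
  {"jaw": 1, "dx": 0.03, "dy": 0, "dz": 0, "yaw": 0.06},
  {"jaw": 1, "dx": 0.002, "dy": 0, "dz": 0, "yaw": 0.06},
])

```text
clock: 28.4
tool_pos: [0.5441, 0.0338, 0.1326]
eef_rot: [0.84, 0.541, 0.006, 0.042]
contact_force: [0.4, -0.2, -0.1]
opening: -0.001
```

```bash
python3 -c "
from h import *
rel(-.082,.136,.026,-.245);tilt();snap('wrist','w21')"; python3 meas.py w21 | grep -A1 -E 'red|blue|head'
```

```text
t 28.40 press x -0.0758 y 0.1370 z 0.1326 th -0.235 tilt -0.996 | F press 0.4 -0.1 z -0.1 | open -0.001
delta tool dx 0.0012 dy -0.0140 dz 0.1059 yaw(total) 0.010
tool z in press x 0.067 y -0.051 ; along tool...  moment [ 0.08  0.09 -0.02]
red top 448 x [-0.0346 -0.0305 -0.0244] y [0.1274 0.1499 0.1727] z [0.0584 0.0618 0.0636]
red 595 x [-0.0349 -0.0308 -0.0197] y [0.1276 0.1492 0.1732] z [0.0457 0.0615 0.0636]
blue top 1396 x [-0.0973 -0.0615 -0.0244] y [0.0912 0.104  0.1157] z [0.0591 0.0624 0.0643]
  trigger line slope angle -0.2443138087954823 y at x=-40,-60,-95 [0.0987 0.1037 0.1124]
--
head top 6304 x [-0.033  -0.0012  0.0383] y [0.0443 0.1023 0.1325] z [0.0662 0.071  0.0734]
bar 5617 x [-0.0119 -0.0004  0.01  ] y [0.1318 0.1973 0.2491] z [0.0525 0.0542 0.0558]
```

play_rows([
  {"jaw": 1, "dx": 0.002, "dy": -0.004, "dz": 0.02, "yaw": 0.01},
  {"jaw": 1, "dx": 0, "dy": -0.004, "dz": 0.021, "yaw": 0},
  {"jaw": 1, "dx": 0, "dy": -0.003, "dz": 0.021, "yaw": 0},
  {"jaw": 1, "dx": 0, "dy": -0.003, "dz": 0.021, "yaw": 0},
  {"jaw": 1, "dx": 0, "dy": 0, "dz": 0.018, "yaw": 0},
])

```text
clock: 28.95
tool_pos: [0.5405, 0.038, 0.0331]
eef_rot: [0.841, 0.539, 0.013, 0.041]
contact_force: [-0.8, 0.0, -0.0]
opening: 0.005
```

```bash
python3 -c "
from h import *
rel(-.084,.124,.026,-.245);tilt()"
```

```text
t 28.95 press x -0.0801 y 0.1404 z 0.0331 th -0.240 tilt -0.996 | F press -0.8 -0.1 z -0.0 | open 0.005
delta tool dx -0.0167 dy -0.0005 dz 0.0075 yaw(total) 0.005
tool z in press x 0.076 y -0.041 ; along tool...  moment [0.07 0.03 0.04]
```

play_rows([
  {"jaw": 1, "dx": -0.009, "dy": 0, "dz": 0.003, "yaw": 0},
  {"jaw": 1, "dx": -0.009, "dy": 0, "dz": 0.002, "yaw": 0},
  {"jaw": 1, "dx": -0.009, "dy": 0.001, "dz": 0, "yaw": -0.05},
  {"jaw": 1, "dx": -0.009, "dy": 0.001, "dz": 0, "yaw": -0.08},
  {"jaw": 1, "dx": -0.009, "dy": 0.001, "dz": 0, "yaw": -0.08},
])

```text
clock: 29.45
tool_pos: [0.5244, -0.0008, 0.0302]
eef_rot: [0.775, 0.63, 0.013, 0.038]
contact_force: [-1.2, 8.5, -6.2]
opening: 0.006
```

```bash
python3 -c "
from h import *
where();tilt()"
```

```text
t 29.45 press x -0.0885 y 0.0992 z 0.0302 th -0.015 tilt -0.997 | F press -2.8 8.1 z -6.2 | open 0.006
tool z in press x 0.075 y -0.029 ; along tool...  moment [2.2  0.5  0.18]
```

play_rows([
  {"jaw": 1, "dx": -0.009, "dy": 0, "dz": 0, "yaw": -0.03},
  {"jaw": 1, "dx": -0.009, "dy": 0, "dz": 0, "yaw": -0.03},
  {"jaw": 1, "dx": -0.009, "dy": 0, "dz": 0, "yaw": -0.02},
  {"jaw": 1, "dx": -0.009, "dy": 0, "dz": 0, "yaw": 0},
  {"jaw": 1, "dx": -0.009, "dy": 0, "dz": 0, "yaw": 0},
])

```text
clock: 29.95
tool_pos: [0.522, -0.0102, 0.0318]
eef_rot: [0.734, 0.677, 0.037, 0.023]
contact_force: [0.2, 16.0, -12.2]
opening: 0.004
```

```bash
python3 -c "
from h import *
where();tilt();snap('wrist','w22')"; python3 meas.py w22 | grep -A1 -E 'red|head'
```

```text
t 29.95 press x -0.0891 y 0.0896 z 0.0318 th 0.112 tilt -0.996 | F press -2.8 15.7 z -12.2 | open 0.004
tool z in press x 0.082 y 0.032 ; along tool...  moment [3.56 0.37 0.48]
red top 1583 x [-0.0325 -0.0299 -0.0249] y [0.13   0.1537 0.1754] z [0.0581 0.0615 0.0632]
red 3598 x [-0.0326 -0.0306 -0.0256] y [0.1303 0.154  0.1753] z [0.041  0.0564 0.0631]
blue top 276 x [-0.0923 -0.0268 -0.0232] y [0.0717 0.0855 0.1239] z [0.0591 0.0625 0.1344]
--
head top 15276 x [-0.0348 -0.0029  0.0383] y [0.0382 0.108  0.1345] z [0.0663 0.071  0.0749]
bar 11528 x [-0.0118 -0.0004  0.0101] y [0.0124 0.1854 0.2269] z [0.0526 0.0542 0.0556]
```

play_rows([
  {"jaw": 1, "dx": -0.01, "dy": 0, "dz": 0.001, "yaw": 0},
  {"jaw": 1, "dx": -0.011, "dy": 0, "dz": 0.001, "yaw": 0},
  {"jaw": 1, "dx": -0.011, "dy": 0, "dz": 0.001, "yaw": 0},
  {"jaw": 1, "dx": -0.003, "dy": 0, "dz": 0, "yaw": 0},
  {"jaw": 1, "dx": -0.003, "dy": 0, "dz": 0, "yaw": 0},
])

```text
clock: 30.5
tool_pos: [0.5224, -0.006, 0.0335]
eef_rot: [0.717, 0.694, 0.066, 0.007]
contact_force: [0.2, 8.2, -4.9]
opening: 0.001
```

```bash
python3 -c "
from h import *
where();tilt();snap('wrist','w23')"; python3 meas.py w23 | grep -A1 -E 'red|head'
```

```text
t 30.50 press x -0.0894 y 0.0938 z 0.0335 th 0.164 tilt -0.991 | F press -1.4 8.1 z -4.9 | open 0.001
tool z in press x 0.088 y 0.100 ; along tool...  moment [1.57 0.14 0.08]
red top 1432 x [-0.0325 -0.0299 -0.025 ] y [0.1303 0.1535 0.1753] z [0.0581 0.0615 0.0634]
red 3265 x [-0.0326 -0.0306 -0.0256] y [0.1305 0.1537 0.1753] z [0.0413 0.0564 0.0632]
blue top 116 x [-0.0973 -0.026  -0.023 ] y [0.0721 0.0869 0.1224] z [0.0593 0.0624 0.1393]
--
head top 14236 x [-0.0347 -0.0025  0.0382] y [0.0379 0.1074 0.1343] z [0.0663 0.071  0.0747]
bar 11177 x [-0.0117 -0.0005  0.0101] y [0.1348 0.1922 0.2399] z [0.0526 0.0542 0.0556]
```

The pull stopped dead at about 0.38 rad. The head stayed at +38 mm under about 24 N and did not advance, the same maximum as in the previous pull. The bearing is seated, so I stop pumping, let the trigger go and move to the release lever.

play_rows([
  {"jaw": 1, "dx": 0.011, "dy": 0.002, "dz": 0, "yaw": 0.1},
  {"jaw": 1, "dx": 0.012, "dy": 0.002, "dz": 0, "yaw": 0.11},
  {"jaw": 1, "dx": 0.012, "dy": 0.001, "dz": 0.001, "yaw": 0.11},
  {"jaw": 1, "dx": 0.01, "dy": 0.001, "dz": 0.001, "yaw": 0.11},
  {"jaw": 1, "dx": 0.005, "dy": 0.002, "dz": 0.001, "yaw": 0.04},
])

```text
clock: 31.05
tool_pos: [0.5426, 0.0408, 0.0425]
eef_rot: [0.863, 0.5, 0.072, -0.009]
contact_force: [-0.4, -0.0, 0.1]
opening: 0.005
```

```bash
python3 -c "
from h import *
rel(-.064,.151,.031,-.28);tilt();snap('wrist','w24')"; python3 meas.py w24 | grep -A1 -E 'red|head|blue'
```

```text
t 31.05 press x -0.0785 y 0.1436 z 0.0425 th -0.324 tilt -0.990 | F press -0.4 -0.1 z 0.1 | open 0.005
delta tool dx 0.0101 dy 0.0106 dz 0.0136 yaw(total) -0.044
tool z in press x 0.096 y 0.108 ; along tool...  moment [-0.03  0.12 -0.02]
red top 1087 x [-0.0349 -0.0307 -0.0241] y [0.1278 0.1508 0.1728] z [0.0583 0.0617 0.0634]
red 1576 x [-0.035  -0.031  -0.0182] y [0.1279 0.1498 0.1731] z [0.0437 0.0611 0.0633]
blue top 6 x [-0.0905 -0.0902 -0.0899] y [0.1133 0.1142 0.1151] z [0.061  0.0617 0.0628]
  trigger line slope angle 1.187757383183877 y at x=-40,-60,-95 [0.2388 0.1892 0.1023]
--
head top 14530 x [-0.0329 -0.0018  0.0384] y [0.0354 0.1042 0.1325] z [0.0662 0.0709 0.0748]
bar 11817 x [-0.012  -0.0005  0.0099] y [0.1311 0.1955 0.2489] z [0.0525 0.0542 0.0556]
```

View pics/w24.png

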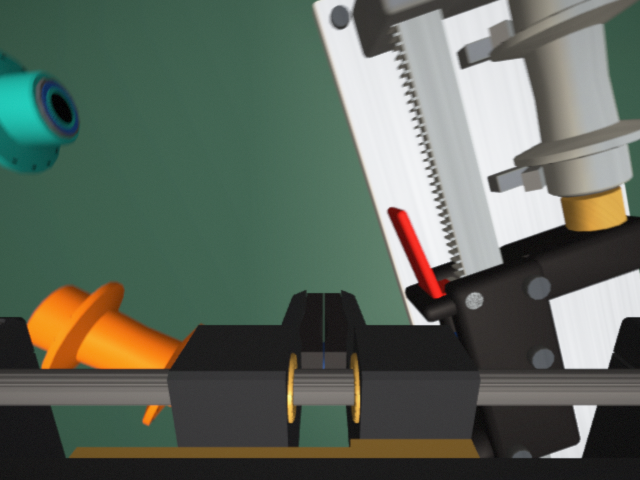

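The lever at (400–440, 210–295) is clear in front of the fingers, and the trigger is released. I approach the lever and press it towards +x.

play_rows([
  {"jaw": 1, "dx": 0.005, "dy": 0.005, "dz": 0.006, "yaw": 0},
  {"jaw": 1, "dx": 0.004, "dy": 0.005, "dz": 0.006, "yaw": 0},
  {"jaw": 1, "dx": 0.002, "dy": 0.005, "dz": 0.002, "yaw": 0},
  {"jaw": 1, "dx": 0.001, "dy": 0.005, "dz": 0, "yaw": 0},
  {"jaw": 1, "dx": 0.001, "dy": 0.004, "dz": 0, "yaw": 0},
])

```text
clock: 31.6
tool_pos: [0.5741, 0.0378, 0.0313]
eef_rot: [0.862, 0.501, 0.072, -0.008]
contact_force: [0.3, -0.2, 0.8]
opening: 0.005
```

```bash
python3 -c "
from h import *
where();tilt()"
```

```text
t 31.60 press x -0.0471 y 0.1466 z 0.0313 th -0.322 tilt -0.990 | F press 0.3 -0.1 z 0.8 | open 0.005
tool z in press x 0.098 y 0.106 ; along tool...  moment [-0.07  0.17  0.03]
```

play_rows([
  {"jaw": 1, "dx": 0.003, "dy": 0.005, "dz": 0, "yaw": 0},
  {"jaw": 1, "dx": 0.003, "dy": 0.005, "dz": 0, "yaw": 0},
  {"jaw": 1, "dx": 0.002, "dy": 0.004, "dz": 0, "yaw": 0},
  {"jaw": 1, "dx": 0.001, "dy": 0.004, "dz": 0, "yaw": 0},
  {"jaw": 1, "dx": 0.001, "dy": 0.004, "dz": 0, "yaw": 0},
])

```text
clock: 32.1
tool_pos: [0.5826, 0.0398, 0.0312]
eef_rot: [0.861, 0.505, 0.059, -0.016]
contact_force: [-6.4, 2.6, 6.0]
opening: 0.004
```

```bash
python3 -c "
from h import *
where();tilt()"
```

```text
t 32.10 press x -0.0391 y 0.1502 z 0.0312 th -0.315 tilt -0.993 | F press -6.8 1.3 z 6.0 | open 0.004
tool z in press x 0.066 y 0.102 ; along tool...  moment [0.58 1.29 0.21]
```

play_rows([
  {"jaw": 1, "dx": 0.002, "dy": 0.006, "dz": 0, "yaw": 0},
  {"jaw": 1, "dx": 0.002, "dy": 0.006, "dz": 0, "yaw": 0},
  {"jaw": 1, "dx": 0.002, "dy": 0.006, "dz": 0, "yaw": 0},
  {"jaw": 1, "dx": 0.002, "dy": 0.006, "dz": 0, "yaw": 0},
  {"jaw": 1, "dx": 0.002, "dy": 0.006, "dz": 0, "yaw": 0},
])

```text
clock: 32.6
tool_pos: [0.5839, 0.0404, 0.0309]
eef_rot: [0.858, 0.511, 0.034, -0.031]
contact_force: [-12.1, 1.7, 11.5]
opening: 0.002
```

```bash
python3 -c "
from h import *
where();tilt();snap('wrist','w25');snap('side','d25')"; python3 meas.py w25 | grep -A1 -E 'red|head'
python3 -c "
import cv2
b=cv2.imread('pics/d25.png')[200:330,210:390]
cv2.imwrite('pics/d25c.png',cv2.resize(b,None,fx=4,fy=4))"
```

```text
t 32.60 press x -0.0379 y 0.1511 z 0.0309 th -0.305 tilt -0.996 | F press -12.2 -0.7 z 11.5 | open 0.002
tool z in press x 0.010 y 0.092 ; along tool...  moment [0.57 2.38 0.29]
red top 739 x [-0.022  -0.0182 -0.0135] y [0.1434 0.163  0.1767] z [0.0586 0.0619 0.0769]
red 843 x [-0.0221 -0.0181 -0.0135] y [0.1434 0.1643 0.1769] z [0.0454 0.0618 0.0759]
blue top 1001 x [-0.0641 -0.0525 -0.0347] y [0.0947 0.1027 0.1385] z [0.0594 0.0625 0.1075]
--
head top 4001 x [-0.0392  0.0205  0.0396] y [0.0685 0.1226 0.1572] z [0.0661 0.0679 0.0756]
bar 13727 x [-0.0116 -0.0001  0.0101] y [0.1326 0.1974 0.2491] z [0.0526 0.0542 0.0556]
```

View pics/w25.png

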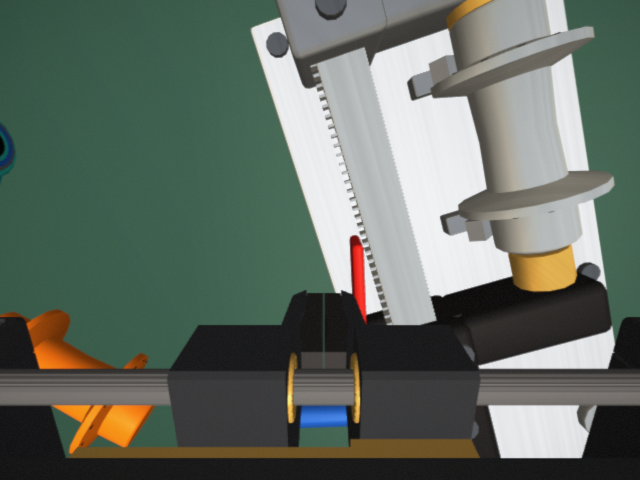

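View pics/d25c.png

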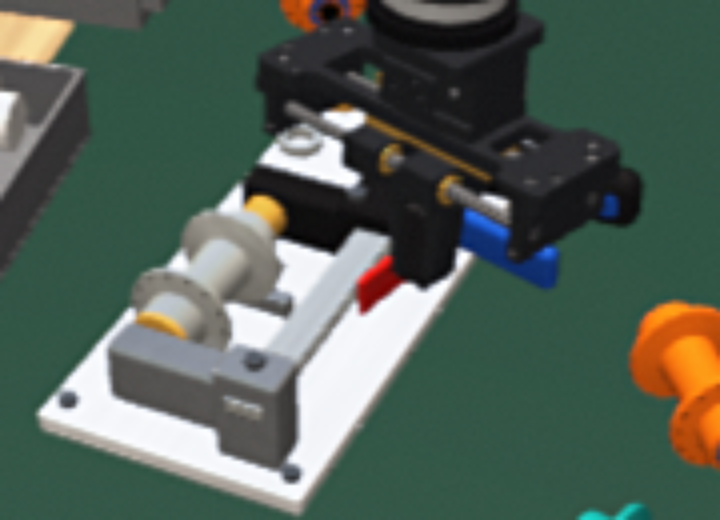

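The lever is pressed (its tip moved from x −0.030 to −0.018) and held with 12 N. Now I draw the head back.

play_rows([
  {"jaw": 1, "dx": -0.004, "dy": 0.008, "dz": 0, "yaw": 0},
  {"jaw": 1, "dx": -0.006, "dy": 0.008, "dz": 0, "yaw": 0},
  {"jaw": 1, "dx": -0.008, "dy": 0.009, "dz": 0, "yaw": 0},
  {"jaw": 1, "dx": -0.009, "dy": 0.009, "dz": 0, "yaw": 0},
  {"jaw": 1, "dx": -0.009, "dy": 0.009, "dz": 0, "yaw": 0},
])

```text
clock: 33.2
tool_pos: [0.5759, 0.0101, 0.0294]
eef_rot: [0.851, 0.522, 0.016, -0.053]
contact_force: [-12.1, 5.9, 16.8]
opening: 0.005
```

```bash
python3 -c "
from h import *
where();tilt();snap('wrist','w26')"; python3 meas.py w26 | grep -A1 -E 'red|head'
```

```text
t 33.20 press x -0.0400 y 0.1198 z 0.0294 th -0.280 tilt -0.994 | F press -13.0 3.5 z 16.8 | open 0.005
tool z in press x -0.047 y 0.100 ; along tool...  moment [1.38 2.52 0.24]
red top 728 x [-0.0221 -0.0181 -0.0133] y [0.1133 0.1323 0.1458] z [0.059  0.0619 0.0754]
red 800 x [-0.022  -0.0178 -0.0132] y [0.1128 0.1338 0.1461] z [0.044  0.0618 0.0753]
blue top 1006 x [-0.0622 -0.0509 -0.0406] y [0.0639 0.0716 0.1057] z [0.0594 0.0624 0.1056]
--
head top 4063 x [-0.0392  0.0212  0.0396] y [0.0439 0.0925 0.1255] z [0.0661 0.0679 0.0755]
bar 17283 x [-0.0116 -0.0001  0.0101] y [0.1041 0.1795 0.2378] z [0.0525 0.0542 0.0557]
```

View pics/w26.png

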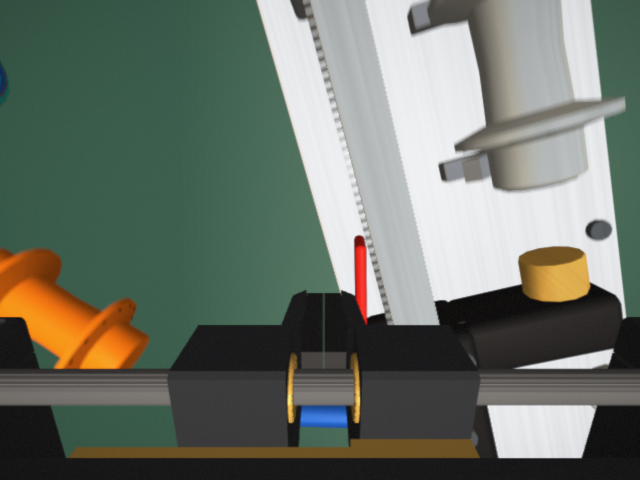

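The head follows the finger (−31 mm so far) and the hub stays in its cradle. I keep drawing it back.

play_rows([
  {"jaw": 1, "dx": -0.009, "dy": 0.009, "dz": -0.002, "yaw": 0},
  {"jaw": 1, "dx": -0.009, "dy": 0.009, "dz": -0.002, "yaw": 0},
  {"jaw": 1, "dx": -0.008, "dy": 0.009, "dz": -0.001, "yaw": 0},
  {"jaw": 1, "dx": -0.007, "dy": 0.008, "dz": -0.001, "yaw": 0},
  {"jaw": 1, "dx": -0.006, "dy": 0.008, "dz": -0.001, "yaw": 0},
])

```text
clock: 33.75
tool_pos: [0.5658, -0.0271, 0.03]
eef_rot: [0.845, 0.53, -0.004, -0.077]
contact_force: [-12.0, 18.9, 8.6]
opening: 0.001
```

```bash
python3 -c "
from h import *
where();tilt();snap('wrist','w27')"; python3 meas.py w27 | grep -A1 -E 'red|head'
```

```text
t 33.75 press x -0.0428 y 0.0814 z 0.0300 th -0.264 tilt -0.988 | F press -15.4 16.2 z 8.6 | open 0.001
tool z in press x -0.112 y 0.107 ; along tool...  moment [3.89 2.42 0.25]
red top 778 x [-0.0231 -0.0191 -0.0148] y [0.075  0.0936 0.1081] z [0.0594 0.0618 0.0745]
red 847 x [-0.023  -0.0189 -0.0146] y [0.075  0.0951 0.1083] z [0.0456 0.0618 0.0744]
blue top 886 x [-0.0615 -0.0496  0.0675] y [0.0258 0.0334 0.151 ] z [0.0601 0.0626 0.1062]
--
head top 3893 x [-0.0392  0.0205  0.0397] y [0.0103 0.0559 0.0869] z [0.0661 0.068  0.0755]
bar 17424 x [-0.0115  0.      0.0102] y [0.0672 0.141  0.1984] z [0.0526 0.0542 0.0557]
```

play_rows([
  {"jaw": 1, "dx": -0.006, "dy": 0.008, "dz": -0.001, "yaw": 0},
  {"jaw": 1, "dx": -0.006, "dy": 0.008, "dz": -0.001, "yaw": 0},
  {"jaw": 1, "dx": -0.006, "dy": 0.008, "dz": -0.001, "yaw": 0},
  {"jaw": 1, "dx": -0.005, "dy": 0.008, "dz": 0, "yaw": 0},
  {"jaw": 1, "dx": -0.004, "dy": 0.007, "dz": 0, "yaw": 0},
])

```text
clock: 34.3
tool_pos: [0.5629, -0.0263, 0.0305]
eef_rot: [0.832, 0.543, -0.014, -0.113]
contact_force: [-10.4, 7.6, 16.3]
opening: 0.003
```

```bash
python3 -c "
from h import *
where();tilt();snap('wrist','w28')"; python3 meas.py w28 | grep -A1 -E 'red|head'
```

```text
t 34.30 press x -0.0458 y 0.0815 z 0.0305 th -0.233 tilt -0.974 | F press -11.6 5.5 z 16.3 | open 0.003
tool z in press x -0.176 y 0.142 ; along tool...  moment [1.91 2.2  0.29]
red top 861 x [-0.024  -0.0202 -0.0163] y [0.0747 0.0933 0.108 ] z [0.0582 0.0618 0.0738]
red 1065 x [-0.0238 -0.0199 -0.0161] y [0.072  0.0937 0.1082] z [0.0466 0.0616 0.0727]
blue top 913 x [-0.0603 -0.0476  0.0677] y [0.0257 0.033  0.1511] z [0.0596 0.0626 0.1041]
--
head top 3346 x [-0.0392  0.0191  0.0396] y [0.0164 0.0578 0.0855] z [0.0661 0.0682 0.0755]
bar 17447 x [-0.0115  0.0001  0.0102] y [0.0692 0.1405 0.1984] z [0.0526 0.0542 0.0557]
```

View pics/w28.png

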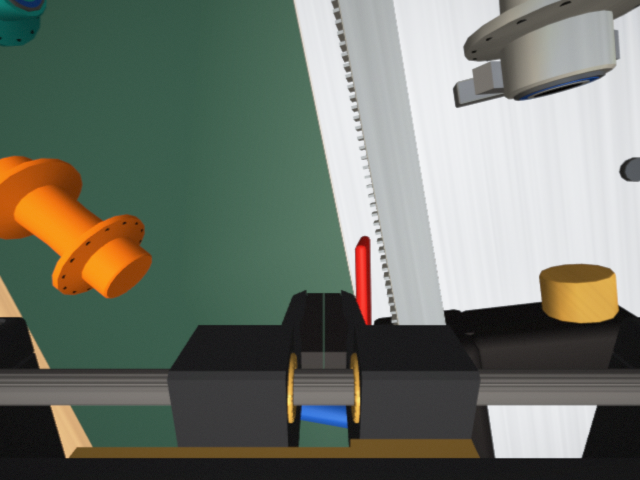

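The head did not move further under the pull, so it is on its rear stop. I let the lever go.

play_rows([
  {"jaw": 1, "dx": 0, "dy": -0.006, "dz": 0, "yaw": 0},
  {"jaw": 1, "dx": 0, "dy": -0.008, "dz": 0, "yaw": 0},
  {"jaw": 1, "dx": 0, "dy": -0.01, "dz": 0, "yaw": 0},
  {"jaw": 1, "dx": 0, "dy": -0.008, "dz": 0, "yaw": 0},
  {"jaw": 1, "dx": 0, "dy": 0, "dz": 0, "yaw": 0},
])

```text
clock: 34.85
tool_pos: [0.532, -0.0136, 0.038]
eef_rot: [0.832, 0.543, -0.014, -0.114]
contact_force: [0.3, -0.4, -0.0]
opening: 0.006
```

```bash
python3 -c "
from h import *
rel(-.085,.095,.18,-.23);tilt();snap('scene','s29')
d=snap('wrist','w29')"; python3 meas.py w29|grep -E 'red|head'; python3 -c "
import cv2
a=cv2.imread('pics/s29.png')[190:340,220:420]
cv2.imwrite('pics/s29c.png',cv2.resize(a,None,fx=4,fy=4,interpolation=cv2.INTER_CUBIC))"
```

```text
t 34.85 press x -0.0786 y 0.0882 z 0.0380 th -0.233 tilt -0.974 | F press 0.4 -0.3 z -0.0 | open 0.006
delta tool dx 0.0193 dy -0.0366 dz -0.1362 yaw(total) -0.003
tool z in press x -0.177 y 0.143 ; along tool...  moment [-0.12 -0.04  0.  ]
red top 798 x [-0.0291 -0.027  -0.0249] y [0.0739 0.0911 0.1065] z [0.0597 0.0619 0.0666]
red 869 x [-0.0291 -0.027  -0.0166] y [0.0606 0.092  0.1068] z [0.0452 0.0618 0.064 ]
head top 8479 x [-0.0173  0.0043  0.0359] y [0.0158 0.037  0.0647] z [0.0661 0.0708 0.0751]
```

View pics/s29c.png

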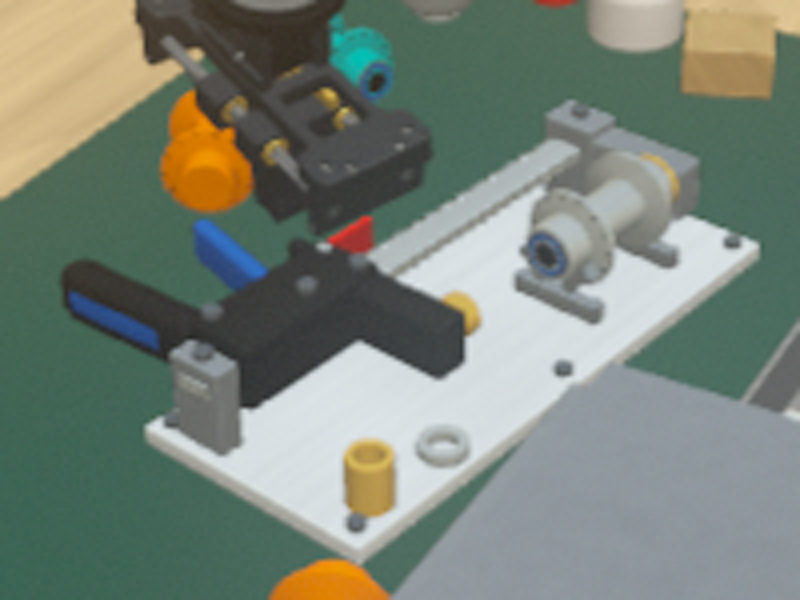

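The scene picture shows the head against the rear block at (210,390), the hub in its cradle and the bearing in. I lift clear.

play_rows([
  {"jaw": 1, "dx": 0.004, "dy": -0.007, "dz": -0.02, "yaw": 0},
  {"jaw": 1, "dx": 0.004, "dy": -0.007, "dz": -0.028, "yaw": 0},
  {"jaw": 1, "dx": 0.004, "dy": -0.007, "dz": -0.03, "yaw": 0},
  {"jaw": 1, "dx": 0.004, "dy": -0.007, "dz": -0.03, "yaw": 0},
  {"jaw": 1, "dx": 0.003, "dy": -0.006, "dz": -0.02, "yaw": 0},
])

```text
clock: 35.45
tool_pos: [0.53, -0.0083, 0.1722]
eef_rot: [0.833, 0.541, -0.015, -0.114]
contact_force: [1.0, 0.4, -0.8]
opening: 0.005
```

play_rows([
  {"jaw": 1, "dx": 0, "dy": 0, "dz": -0.02, "yaw": 0},
  {"jaw": 1, "dx": 0, "dy": 0, "dz": -0.01, "yaw": 0},
  {"jaw": 1, "dx": 0, "dy": 0, "dz": 0, "yaw": 0},
  {"jaw": 1, "dx": 0, "dy": 0, "dz": 0, "yaw": 0},
  {"jaw": 1, "dx": 0, "dy": 0, "dz": 0, "yaw": 0},
])

```text
clock: 35.95
tool_pos: [0.5371, -0.0145, 0.2039]
eef_rot: [0.834, 0.54, -0.013, -0.112]
contact_force: [0.1, 0.6, 0.1]
opening: 0.006
```

```bash
python3 -c "
from h import *
where();snap('scene','s30');snap('side','d30');snap('wrist','w30')
for f in ('scene0','s30','wrist0','w30'):
    P,I,z=cloud(f);q=pf(P);Z=P[...,2]
    print(f)
    m=(z>0)&(abs(q[...,0]-.0665)<.006)&(q[...,1]>.13)&(q[...,1]<.26)&(Z>.04)&(Z<.085)
    a=np.c_[q[m],Z[m],I[m]]
    for lo,hi,n in((.0635,.0665,'bearing/boss z~.065'),(.074,.082,'flange')):
        b=a[(a[:,2]>lo)&(a[:,2]<hi)]
        if len(b): print(' ',n,len(b),np.percentile(b[:,1],[1,5,50,95,99]).round(4))
"; python3 meas.py w30; python3 -c "
import cv2,numpy as np
a=cv2.imread('pics/s30.png')[190:340,220:420]; a=cv2.resize(a,None,fx=4,fy=4,interpolation=cv2.INTER_CUBIC)
cv2.imwrite('pics/s30c.png',a)"
```

```text
t 35.95 press x -0.0734 y 0.0882 z 0.2039 th -0.240 tilt -0.975 | F press -0.0 0.6 z 0.1 | open 0.006
scene0
  bearing/boss z~.065 66 [0.145  0.1485 0.1999 0.2508 0.2538]
  flange 29 [0.1689 0.1693 0.2208 0.228  0.2291]
s30
  bearing/boss z~.065 60 [0.1517 0.1537 0.1994 0.2427 0.2505]
  flange 30 [0.1697 0.1707 0.2235 0.2301 0.2308]
wrist0
  bearing/boss z~.065 830 [0.1453 0.1521 0.2022 0.2486 0.2521]
  flange 191 [0.17   0.1707 0.2232 0.2275 0.2283]
w30
  bearing/boss z~.065 1038 [0.1522 0.156  0.199  0.2411 0.244 ]
  flange 294 [0.1709 0.1714 0.2243 0.2284 0.2287]
red top 252 x [-0.029  -0.027  -0.0239] y [0.0596 0.0815 0.1061] z [0.0599 0.0619 0.0638]
red 269 x [-0.0296 -0.0269 -0.0229] y [0.0594 0.0803 0.1065] z [0.0454 0.0618 0.0638]
blue top 933 x [-0.0968 -0.0583 -0.0239] y [0.0227 0.0347 0.0485] z [0.0591 0.0624 0.0685]
  trigger line slope angle -0.25095655586354804 y at x=-40,-60,-95 [0.0307 0.0358 0.0448]
drift none
head top 4646 x [-0.0324  0.0022  0.0377] y [-0.0325  0.0298  0.0641] z [0.0663 0.0709 0.073 ]
bar 5755 x [-0.0114  0.      0.0102] y [0.0652 0.1635 0.2483] z [0.0524 0.0542 0.0558]
   0.06 [-0.0095  0.0002  0.0097]
   0.08 [-0.0105 -0.0001  0.0098]
   0.1 [-0.0103  0.0002  0.0098]
   0.12 [-0.0102  0.0001  0.0098]
   0.14 [-0.0099  0.0001  0.0097]
hub 1447 x [0.0505 0.0632 0.0781] y [0.0417 0.0582 0.0802] z [0.0602 0.0664 0.0688]
```

View pics/s30c.png

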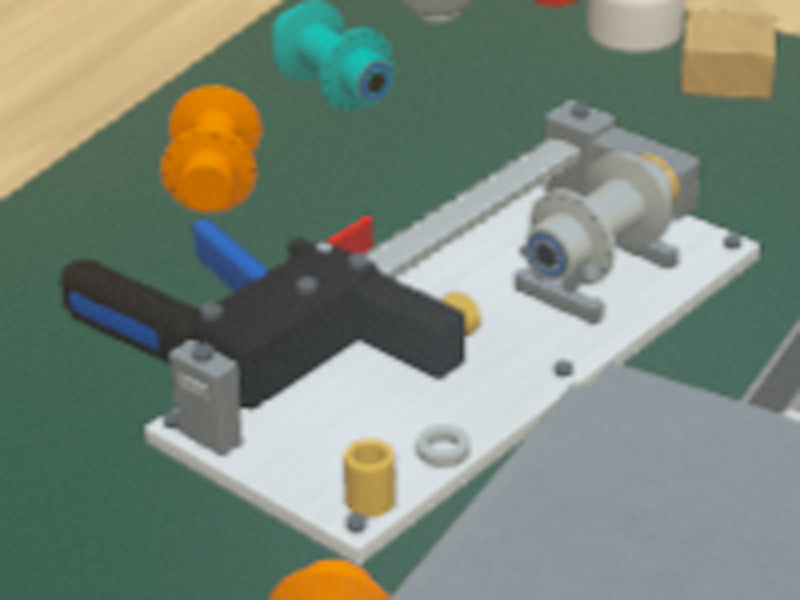

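View pics/w30.png

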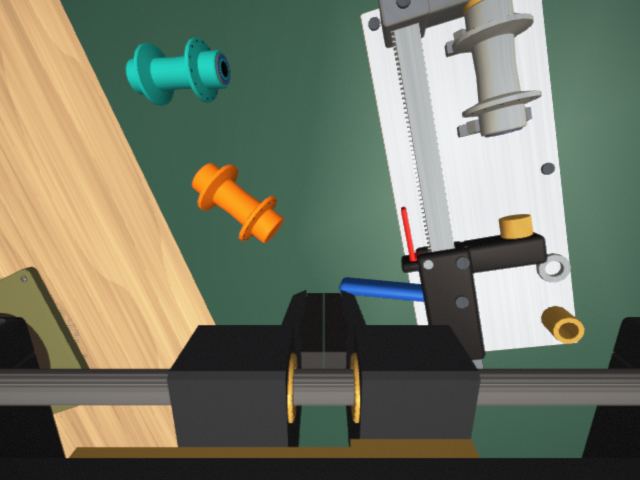

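```bash
python3 -c "
from h import *
P,I,z=cloud('w30');q=pf(P);Z=P[...,2]
print('bar/head column near rear, x~0')
m=(z>0)&(abs(q[...,0]-.0)<.006)&(q[...,1]<.0)&(q[...,1]>-.07)&(Z<.09)
a=np.c_[q[m],Z[m],I[m]]
for y in np.arange(-.06,0,.002):
    b=a[(a[:,1]>=y)&(a[:,1]<y+.002)]
    if len(b): print(' %.3f z %.4f rgb %s %d'%(y,np.median(b[:,2]),np.median(b[:,3:],axis=0),len(b)))
m=(z>0)&(abs(q[...,0]-.066)<.006)&(q[...,1]<.17)&(q[...,1]>.14)&(Z>.04)
a=np.c_[q[m],Z[m],I[m]]
for y in np.arange(.14,.165,.001):
    b=a[(a[:,1]>=y)&(a[:,1]<y+.001)]
    if len(b): print(' hub %.3f z %.4f rgb %s %d'%(y,np.percentile(b[:,2],80),np.median(b[:,3:],axis=0),len(b)))
P,I,z=cloud('s30');q=pf(P);Z=P[...,2]
m=(z>0)&(q[...,1]<.16)&(q[...,1]>.14)&(abs(q[...,0]-.066)<.013)&(abs(Z-.05)<.013)
a=np.c_[q[m],Z[m],I[m]]; a=a[a[:,2]<.06]; print('bearing face scene y',np.percentile(a[:,1],[5,25,50,75]).round(4),len(a))
rr=np.hypot(a[:,0]-.066,a[:,2]-.05)
for lo,hi in((0,.006),(.006,.01),(.01,.014)):
    b=a[(rr>=lo)&(rr<hi)]
    if len(b): print(lo,hi,np.percentile(b[:,1],[10,50,90]).round(4),len(b))
b=cv2.imread('pics/d30.png')[190:320,220:390]
cv2.imwrite('pics/d30c.png',cv2.resize(b,None,fx=4.5,fy=4.5,interpolation=cv2.INTER_CUBIC))
"
```

```text
bar/head column near rear, x~0
 -0.032 z 0.0710 rgb [34. 32. 31.] 1
 -0.030 z 0.0701 rgb [45.5 42.  41.5] 2
 -0.028 z 0.0716 rgb [45. 40. 40.] 5
 -0.026 z 0.0714 rgb [46.5 43.  42. ] 6
 -0.024 z 0.0715 rgb [47. 44. 42.] 7
 -0.022 z 0.0717 rgb [47. 44. 43.] 9
 -0.020 z 0.0714 rgb [48. 44. 42.] 13
 -0.018 z 0.0713 rgb [49. 45. 43.] 16
 -0.016 z 0.0709 rgb [49. 45. 44.] 11
 -0.014 z 0.0712 rgb [49.  45.  43.5] 20
 -0.012 z 0.0709 rgb [50. 46. 44.] 22
 -0.010 z 0.0713 rgb [50. 46. 44.] 21
 -0.008 z 0.0714 rgb [50. 46. 44.] 23
 -0.006 z 0.0710 rgb [51. 47. 45.] 26
 -0.004 z 0.0712 rgb [51. 47. 46.] 29
 -0.002 z 0.0711 rgb [52. 48. 46.] 33
 hub 0.150 z 0.0613 rgb [122. 130. 145.] 19
 hub 0.151 z 0.0642 rgb [ 95.5 102.  110.5] 22
 hub 0.152 z 0.0661 rgb [140. 139. 133.] 21
 hub 0.153 z 0.0669 rgb [184.  184.5 177.5] 24
 hub 0.154 z 0.0672 rgb [187. 191. 191.] 21
 hub 0.155 z 0.0672 rgb [187.  191.5 192. ] 22
 hub 0.156 z 0.0672 rgb [187. 191. 192.] 21
 hub 0.157 z 0.0672 rgb [186.5 191.  191.5] 20
 hub 0.158 z 0.0668 rgb [187. 191. 191.] 23
 hub 0.159 z 0.0672 rgb [185.5 190.  191. ] 22
 hub 0.160 z 0.0670 rgb [186.5 190.5 191. ] 20
 hub 0.161 z 0.0672 rgb [186. 191. 191.] 21
 hub 0.162 z 0.0671 rgb [186. 190. 191.] 23
 hub 0.163 z 0.0670 rgb [186. 190. 191.] 21
 hub 0.164 z 0.0674 rgb [185.5 190.  190.5] 22
bearing face scene y [0.1501 0.1518 0.1527 0.1537] 83
0 0.006 [0.1496 0.1514 0.1535] 19
0.006 0.01 [0.1505 0.1521 0.1536] 26
0.01 0.014 [0.1518 0.1533 0.1576] 33
```

View pics/d30c.png

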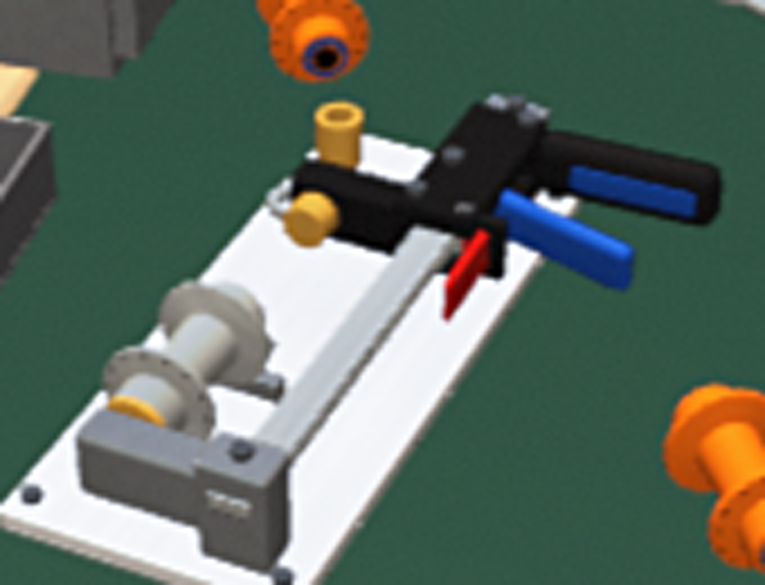

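play_rows([
  {"jaw": 1, "dx": -0.03, "dy": 0, "dz": 0, "yaw": 0},
  {"jaw": 1, "dx": -0.035, "dy": 0, "dz": 0, "yaw": 0},
  {"jaw": 1, "dx": -0.035, "dy": 0, "dz": 0, "yaw": 0},
  {"jaw": 1, "dx": -0.03, "dy": 0, "dz": 0, "yaw": 0},
  {"jaw": 1, "dx": 0, "dy": 0, "dz": 0, "yaw": 0},
])

```text
clock: 36.6
tool_pos: [0.4804, -0.1334, 0.1877]
eef_rot: [0.832, 0.542, -0.014, -0.114]
contact_force: [0.2, -1.0, -0.0]
opening: 0.0
```

```bash
python3 -c "
from h import *
where();d=snap('wrist','w31')
c=cv2.imread('pics/w31.png')
cv2.imwrite('pics/w31.png',c)
P,I,z=cloud('w31');q=pf(P);Z=P[...,2]
m=(z>0)&(abs(q[...,0])<.006)&(q[...,1]<.07)&(q[...,1]>-.07)&(Z<.09)
a=np.c_[q[m],Z[m],I[m]]
for y in np.arange(-.064,-.02,.002):
    b=a[(a[:,1]>=y)&(a[:,1]<y+.002)]
    if len(b): print(' %.3f z %.4f rgb %s %d'%(y,np.median(b[:,2]),np.median(b[:,3:],axis=0),len(b)))
"; python3 meas.py w31 | grep head
```

```text
t 36.60 press x -0.1063 y -0.0393 z 0.1877 th -0.235 tilt -0.974 | F press 0.4 -0.9 z -0.0 | open 0.000
 -0.058 z 0.0628 rgb [109.  134.5 116. ] 6
 -0.056 z 0.0638 rgb [123. 136. 125.] 29
 -0.054 z 0.0676 rgb [125.  129.  128.5] 34
 -0.052 z 0.0691 rgb [ 96.  99. 104.] 38
 -0.050 z 0.0691 rgb [ 93.   97.  101.5] 38
 -0.048 z 0.0690 rgb [ 94.  98. 102.] 47
 -0.046 z 0.0683 rgb [ 93.  98. 102.] 47
 -0.044 z 0.0643 rgb [117.  120.  124.5] 52
 -0.042 z 0.0611 rgb [116. 116. 112.] 73
 -0.040 z 0.0553 rgb [105.  106.  104.5] 2
 -0.038 z 0.0690 rgb [106.  108.  107.5] 20
 -0.036 z 0.0706 rgb [56. 53. 52.] 43
 -0.034 z 0.0710 rgb [67.  62.  59.5] 46
 -0.032 z 0.0712 rgb [71. 67. 63.] 41
 -0.030 z 0.0713 rgb [72.  67.  63.5] 42
 -0.028 z 0.0710 rgb [71. 66. 63.] 45
 -0.026 z 0.0713 rgb [71. 66. 63.] 44
 -0.024 z 0.0714 rgb [71. 66. 63.] 44
 -0.022 z 0.0711 rgb [70.5 66.  62. ] 46
head top 7371 x [-0.0362 -0.0044  0.0385] y [-0.0351  0.0286  0.063 ] z [0.0662 0.0708 0.0732]
```

View pics/w31.png

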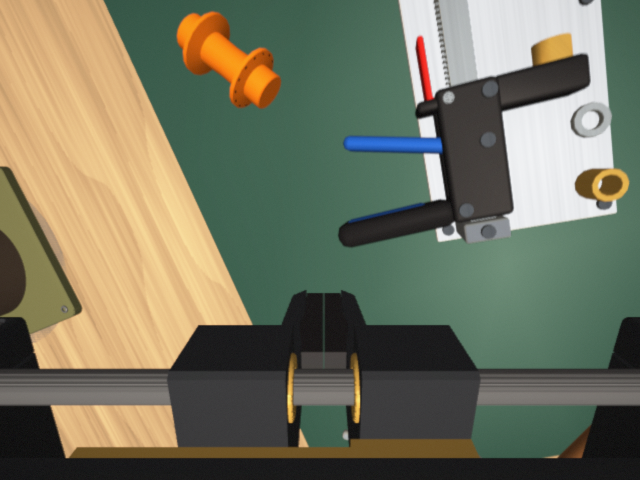

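```bash
python3 -c "
from h import *
c=cv2.imread('pics/w31.png')[185:250,420:530]
cv2.imwrite('pics/w31c.png',cv2.resize(c,None,fx=7,fy=7,interpolation=cv2.INTER_CUBIC))
P,I,z=cloud('w31');q=pf(P);Z=P[...,2]
for u in (480,485,490,495):
    print(u,[(v,(1e3*q[v,u,1]).round(1),(1e3*Z[v,u]).round(1),int(I[v,u].mean())) for v in range(206,234,1)])
"
```

```text
480 [(206, np.float64(-26.4), np.float64(71.7), 65), (207, np.float64(-27.3), np.float64(70.7), 65), (208, np.float64(-28.0), np.float64(71.0), 66), (209, np.float64(-28.7), np.float64(71.0), 66), (210, np.float64(-29.3), np.float64(72.1), 66), (211, np.float64(-30.2), np.float64(71.2), 66), (212, np.float64(-30.9), np.float64(71.9), 67), (213, np.float64(-31.8), np.float64(71.1), 66), (214, np.float64(-32.6), np.float64(70.7), 65), (215, np.float64(-33.4), np.float64(70.6), 59), (216, np.float64(-34.1), np.float64(71.1), 52), (217, np.float64(-34.7), np.float64(71.9), 47), (218, np.float64(-35.6), np.float64(71.0), 74), (219, np.float64(-36.7), np.float64(69.4), 112), (220, np.float64(-40.1), np.float64(54.8), 105), (221, np.float64(-40.8), np.float64(54.9), 86), (222, np.float64(-40.5), np.float64(61.1), 113), (223, np.float64(-40.9), np.float64(63.5), 137), (224, np.float64(-41.6), np.float64(63.7), 144), (225, np.float64(13.9), np.float64(359.6), 145), (226, np.float64(-43.1), np.float64(64.6), 146), (227, np.float64(-44.1), np.float64(63.6), 144), (228, np.float64(-44.7), np.flo
[... 3636 characters left out ...]
64(59.5), 99), (220, np.float64(-40.7), np.float64(62.9), 127), (221, np.float64(-41.3), np.float64(63.8), 143), (222, np.float64(-42.1), np.float64(63.4), 145), (223, np.float64(-42.7), np.float64(64.8), 148), (224, np.float64(-43.5), np.float64(64.6), 147), (225, np.float64(-44.4), np.float64(64.1), 145), (226, np.float64(-44.9), np.float64(65.2), 142), (227, np.float64(-46.0), np.float64(63.6), 134), (228, np.float64(-47.1), np.float64(62.4), 125), (229, np.float64(-46.7), np.float64(67.9), 114), (230, np.float64(-47.2), np.float64(69.5), 104), (231, np.float64(-47.9), np.float64(69.6), 104), (232, np.float64(-49.1), np.float64(68.1), 102), (233, np.float64(-49.4), np.float64(69.9), 110)]
```

View pics/w31c.png

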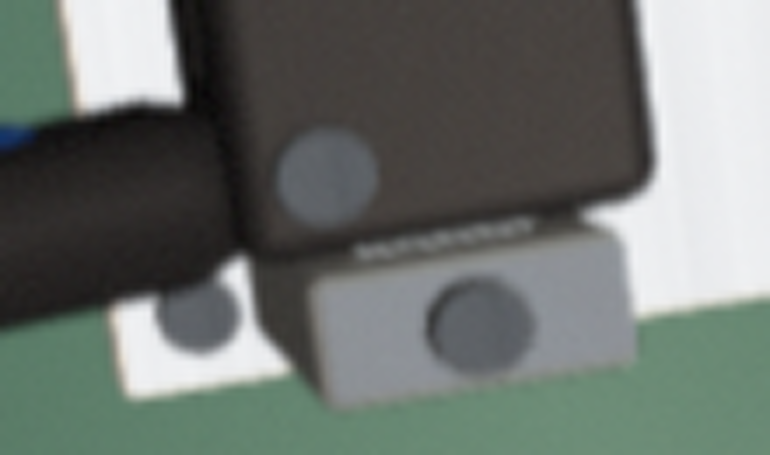

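```bash
python3 -c "
from h import *
for f in ('wrist0','w16','w24','w25','w26','w27','w28','w29','w30','w31'):
    P,I,z=cloud(f); hsv=cv2.cvtColor(I,cv2.COLOR_RGB2HSV).astype(int); q=pf(P);Z=P[...,2]
    m=(z>0)&((hsv[...,0]<6)|(hsv[...,0]>174))&(hsv[...,1]>150)&(hsv[...,2]>80)&(abs(Z-.062)<.0015)&(abs(q[...,0]+.025)<.02)&(abs(q[...,1]-.1)<.1)
    a=q[m]; y=np.median(a[:,1]); a=a[abs(a[:,1]-y)<.03]
    c=np.polyfit(a[:,1],a[:,0],1); r_=a[:,0]-np.polyval(c,a[:,1]); a=a[abs(r_)<.003]; c=np.polyfit(a[:,1],a[:,0],1)
    print(f,len(a),'angle %.3f'%np.arctan(c[0]),'tip y %.4f x_tip %.4f'%(np.percentile(a[:,1],99),np.polyval(c,np.percentile(a[:,1],99))))
"
```

```text
wrist0 225 angle -0.127 tip y 0.1368 x_tip -0.0326
w16 1138 angle -0.029 tip y 0.1732 x_tip -0.0290
w24 923 angle -0.123 tip y 0.1725 x_tip -0.0331
w25 655 angle 0.205 tip y 0.1765 x_tip -0.0152
w26 661 angle 0.211 tip y 0.1456 x_tip -0.0150
w27 690 angle 0.173 tip y 0.1077 x_tip -0.0167
w28 730 angle 0.141 tip y 0.1076 x_tip -0.0182
w29 758 angle -0.009 tip y 0.1063 x_tip -0.0272
w30 238 angle -0.011 tip y 0.1059 x_tip -0.0273
w31 364 angle -0.008 tip y 0.1049 x_tip -0.0273
```

```bash
python3 -c "
from h import *
where(); print(r.finish_job())"
```

```text
t 36.65 press x -0.1056 y -0.0366 z 0.1881 th -0.232 tilt -0.973 | F press 0.5 0.1 z -0.3 | open 0.003
the job is handed in; nothing more can be done
None
```

I pumped the trigger until the bearing seated, then pressed the release lever and, keeping it pressed, drew the clamp head back to its rear stop. The job was handed in at 36.65 s, with the gripper well above everything and about 0 N on the tool.

**Seating:** The last pull stopped dead at about 0.38 rad. The head stayed at +38 mm while I pushed with roughly 24 N by estimate. At the end the bearing face stands about 1.5 mm proud of the hub end, the hub has moved about 1.5 mm, and it lies in its cradle.

**Head at the rear stop:**
- It stopped twice in the same place while I pulled with up to about 16 N and the lever was past its release angle.
- The lever now rests partway up a tooth instead of in a notch, so the stop holds the head, not the pawl.
- It sits about 32–33 mm behind where it started. The pictures still show about 4 mm between the head and the rear block. I took that as the stop's own clearance, but did not prove it.

**What went wrong or disagreed:**
- **Missed stroke:** In one stroke the tilted finger slipped past the trigger and pressed the grip with about 38 N. The head did not move.
- **Straightening the tool:** Three times I pressed the finger against the bolted rear block to take the tilt out, at up to about 27 N.
- **The stroke before the last:** The trigger reached its hard stop while the head dropped back about 2 mm to a tooth. I never explained this, so I relied on the last pull for seating.

I touched none of the other things on the bench, and they look unmoved in the final pictures.

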